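# Recharge the moisture-absorber jar

### The job

Recharge the moisture-absorber jar that stands in the square bench holder: unscrew its perforated cap (a quarter turn to the left), lay it aside, lift out the jar and tip every spent clay ball out through the wide mouth into the low empty carton. Stand the jar back fully down in the holder, load all the fresh tablets that lie on the worktop so that they lie flat in a stack inside it, then put the cap back on and turn it to the right until it comes up against its stop. Leave the closed jar in the holder and do not disturb the tape roll and the white ramekin beside it.

Things in the scene. Friction and masses are not known exactly. Their poses are not given: they have to be found in the camera images.
- holder: Bench holder, fixed: plywood board 160 x 130 mm, 10 mm thick, carrying a grey block 100 x 100 mm whose top is 38 mm above the worktop. In the block one square pocket, 59 x 59 mm, 20 mm deep, edges chamfered 3 mm, sides along the holder's x and y. Origin: centre of the board's underside; x along the 160 mm side, z up.
- holder_pocket (a point): Centre of the floor of the holder's pocket, 18 mm above the worktop. The jar stands on this floor and the pocket keeps it from turning; 38 mm of its square body then stands free above the block.
- jar: Clear plastic jar, about 220 g: square body 56 x 56 mm, 58 mm high, then a round neck 49 mm in diameter up to the rim 80 mm above the bottom. Inside: bore 44 mm in the neck, 47 mm square below, floor 5 mm thick. Origin: centre of the underside; z up to the mouth, x and y square to the body's sides. Same after a half turn about z.
- jar_mouth (a point): Centre of the jar's mouth, level with the rim (80 mm above the jar's origin). Quarter-turn bayonet closure: the neck has two lugs at the jar's +x and -x, 68 to 72 mm up, reaching 28.5 mm from the axis, with a stop under the clockwise end of each.
- cap: White perforated cap, 45 g, 67 mm in diameter, 24.5 mm high, with two ribbed grip flats 68 mm apart at its +y and -y. The balls do not pass its holes. Origin: centre of the skirt's lower edge; z up; two lugs inside the skirt at +x and -x (1.5 mm clear of the neck). Fully down on the jar, its origin is 60 mm above the jar's origin.
- cap_top (a point): Centre of the cap's top, 24.5 mm above its origin. Angle of the cap's x from the jar's x, counter-clockwise from above, modulo half a turn: 0 (+-0.06 rad) = at the stop, closed; up to 0.85 rad the lugs hold the cap on with 2 mm of play; from 0.95 to 2.2 rad, best 1.57, it lifts straight off or drops straight on. Turns easily until the stop.
- ball_0_center (a point): Centre of a spent clay ball, 20 mm in diameter, 12 g, in the jar at the start (2 to 4 of the four are there).
- ball_1_center (a point): Centre of a spent clay ball, 20 mm in diameter, 12 g, in the jar at the start (2 to 4 of the four are there).
- ball_2_center (a point): Centre of a spent clay ball, 20 mm in diameter, 12 g, in the jar at the start (2 to 4 of the four are there).
- ball_3_center (a point): Centre of a spent clay ball, 20 mm in diameter, 12 g, in the jar at the start (2 to 4 of the four are there).
- tablet_0: Fresh absorber tablet: plain off-white disc 38 mm in diameter, 20 mm thick, 35 g, lying flat on the worktop (2 or 3 of the three are there). Origin: centre of its lower face; z along its axis.
- tablet_1: Fresh absorber tablet: plain off-white disc 38 mm in diameter, 20 mm thick, 35 g, lying flat on the worktop (2 or 3 of the three are there). Origin: centre of its lower face; z along its axis.
- tablet_2: Fresh absorber tablet: plain off-white disc 38 mm in diameter, 20 mm thick, 35 g, lying flat on the worktop (2 or 3 of the three are there). Origin: centre of its lower face; z along its axis.
- waste_carton: Low empty open cardboard carton for the spent balls; fixed. 279 mm along its x, 208 mm along its y, walls 5 mm thick and 77 mm high, inner floor 34 mm above the worktop. Origin: centre of its underside.
- tape: Bystander: roll of brown packing tape, 79 mm in diameter, 37 mm high. Origin: centre of its underside.
- ramekin: Bystander: ribbed white ramekin, 68 mm in diameter, 36 mm high. Origin: centre of its underside.
Mind the look-alikes: they are no part of the job. What is shaped like the tablet_0 but black or green is not meant.

How it is judged:
On the way, in this order (a step that is already met when the one before it is completed fails the run):
1. the cap is off the jar, well clear of it (distance between cap and jar above 0.12 m), for 0.2 s.
2. every spent ball lies in the low carton (x of ball_0_center in the frame of waste_carton between -0.134 and 0.134 m and y of ball_0_center in the frame of waste_carton between -0.1 and 0.1 m and z of each of ball_0_center, ball_1_center, ball_2_center, ball_3_center in the frame of waste_carton below 0.065 m and x of ball_1_center in the frame of waste_carton between -0.134 and 0.134 m and y of ball_1_center in the frame of waste_carton between -0.1 and 0.1 m and x of ball_2_center in the frame of waste_carton between -0.134 and 0.134 m and y of ball_2_center in the frame of waste_carton between -0.1 and 0.1 m and x of ball_3_center in the frame of waste_carton between -0.134 and 0.134 m and y of ball_3_center in the frame of waste_carton between -0.1 and 0.1 m), for 0.3 s.
3. the jar stands fully down in the holder with every fresh tablet lying flat inside it (horizontal distance between jar and holder_pocket below 0.005 m and angle between jar's own z axis and vertical below 0.06 rad and z of jar in the frame of holder_pocket between -0.004 and 0.004 m and horizontal distance between each of tablet_0, tablet_1, tablet_2 and jar below 0.01 m and angle between the z axis of each of tablet_0, tablet_1, tablet_2 and the z axis of jar, either way round below 0.2 rad and z of tablet_0 in the frame of jar between 0.002 and 0.068 m and z of tablet_1 in the frame of jar between 0.002 and 0.068 m and z of tablet_2 in the frame of jar between 0.002 and 0.068 m), for 0.3 s.
4. the cap is on the jar and turned right up to its stop (all of step 3 and horizontal distance between cap and jar below 0.005 m and angle between the x axis of cap and the x axis of jar, either way round below 0.2 rad and angle between cap's own z axis and vertical below 0.1 rad and z of cap in the frame of jar between 0.056 and 0.064 m), for 0.2 s.
At the end, for the whole second after the job is handed in: Every ball lies in the low carton; jar upright, fully down in the pocket (5 mm, 4 mm in height); every tablet flat in it (0.2 rad, 10 mm off axis); cap seated (5 mm off axis, origin 60 +- 4 mm above the jar's), its x axis within 0.2 rad of the jar's, at the stop; all at rest (all of step 2 and all of step 4 and linear speed of each of jar, cap below 0.02 m/s); the robot touches nothing.
It fails at once if the tape is moved more than 30 mm (distance of tape from where it was at the start of the episode above 0.03 m).
It fails at once if the ramekin is moved more than 30 mm (distance of ramekin from where it was at the start of the episode above 0.03 m).
Of ball_0, ball_1, ball_2, ball_3 only 2 to 4 are there at a start; the rules pass over those that are not, and their reading is None.
Of tablet_0, tablet_1, tablet_2 only 2 to 3 are there at a start; the rules pass over those that are not, and their reading is None.
At some moment in a run one of tablet_0, tablet_1, tablet_2 may be knocked a few centimetres aside while the robot is not near it.
It also fails if it takes over 210 s, if anything falls off the work surface, if the arm or the gripper's body presses on something with over 40 N, if the wrist force passes 120 N, or if a joint passes its speed limit or range.

### The arm

A 7-joint arm with a two-finger parallel gripper is mounted at the origin on a cart in front of the work surface, level with it; the furniture and walls round the work are solid. World frame = base frame: x ahead of the robot, y to its left, z up, the work surface at z = 0. Lengths are in m, angles in rad, forces in N, time in s.
With the tool pointing down it reaches from about 0.425 to 1.025 m from the base axis. Payload 9.4 kg.
Tool frame: the origin (TCP) lies midway between the tips of the shut fingers; the grasp point (between the pads) lies manip.hold_point_z behind it (manip.hold_point_z is the distance from the TCP to the grasp point, in m); z points along the fingers, y is the direction in which the jaws open and shut (so a half turn about z gives the same grasp; the last joint's range is limited). The gripper opens to 85 mm and grips with 20 to 120 N. Pads are 22 mm wide; open, the fingers measure 114 mm over their backs; the gripper's body (76 mm by 85 mm) begins 54 mm behind the grasp point. The pads swing forward as they close: fully open they stand 13 mm farther back than shut.
Start: joints at [1.234, 0.599, -0.003, 1.599, 0.002, 0.943, -0.08], TCP at [0.186, -0.701, 0.231] pointing down, gripper open.
Joint ranges: [-2.57, 2.57], [-0.35, 1.97], [-1.29, 1.29], [0.11, 2.56], [-1.05, 4.19], [0.11, 1.86], [-2.63, 2.63]. Speed limits (rad/s): [2.22, 2.22, 3.01, 3.01, 3.14, 3.14, 3.14].

### API

Orientations are given as a rotation vector (axis times angle).
In Python, from plant import manip gives the robot as it stands.
- The arm moves only by the shell command python3 -m pendant 'ROWS'. ROWS is JSON, a list that holds one entry, the list of rows, each a list of 7 numbers: the shift along the tool's x, y, z in units of 30 mm (1.0 is 30 mm), then the turn, a rotation vector about the tool's x, y, z in units of 6 degrees (1.0 is 6 degrees), then the closure, from 0 (fully open) to 1 (shut). In form: [[[dx, dy, dz, rx, ry, rz, fingers], ...]]. A call has exactly 10 rows; each row is the pose to reach, as a shift and turn from the pose measured when the call began, along the tool's axes at that moment; what a row does not reach only later rows make up. A row lasts 1/10 s, in which the tool goes at most 50 mm and 8.59 degrees, less where a joint would pass 70% of its speed; a pose out of reach is approached as far as the arm can. A call with a gripper value outside its range is refused whole. The fingers move at their own pace and stop on an object; the grip force is fixed at half the most. Time passes only in rows, so rows that repeat a pose let the fingers close, or fill a call up. It gives the time, the measured TCP pose, the force and the opening at its end, in the units of the state.
- manip.read_state(): the state, without advancing time (a new reading comes with each control period).
- manip.grab_frame(name): name is "side" or "top"; returns the picture (400x640x3 uint8, blue, green, red); there is no depth.
- manip.get_calibration(name): a dict with "vertical_fov" (degrees; the focal length in pixels is half the picture's height over the tangent of half this angle, whatever the lens; pixels are square), "cx", "cy" (the principal point, pixels), "dist" ([k1, k2, p1, p2, k3] as OpenCV has them; the pictures are not rectified), "rvec" (rotation vector, rad) and "tvec" (3), from world to camera coordinates, as OpenCV has them. Camera axes: x right, y down, z forward; pixel columns grow to the right and rows downward; lengths in m; the calibration is good to about 2 mm. A picture is of the moment at which its call begins. get_calibration takes no time and is no camera call.
- manip.finish_job(): hands the job in, once; it reports no verdict.
Trained networks look in the newest picture that a camera, given by its name, has taken for a name from the list of things; names that differ only in an ending like _2 or _b are one class to them, and where a whole thing is asked for, a point or a joint stands for the part that bears it (a point fixed in the world has none). Each returns a list of dicts, best first, with "p" (0 to 1); they miss things now and then, are a little off and sometimes report something else, mostly with a low value. They report only what shows in the picture. A call takes as long as a camera call. They do not tell look-alikes from the thing itself.
- manip.silhouettes(camera, target): "region" (400x640 bool, what is visible of it).
- manip.place_of(camera, target): "centre" ([x, y, z] in m, in world coordinates, good to about 4 mm: a listed point, or the origin of a listed thing).
The state is a dict: "time": time; "joints": joint angles; "joint_vel": joint speeds; "joint_torque": joint torques, N m; "eef_pos": TCP position; "eef_rot": TCP orientation; "contact_force": force on the tool from outside, world axes, zero at the start; "torque": the same for the moment, N m; "finger_gap": finger opening in m.
Only numpy, scipy, OpenCV 4.12 (cv2) and the standard library are available. Lean on these libraries where they do the work, as an engineer would, in place of code of your own. Each camera call takes 0.05 s, during which the arm holds its last target.

## Working session

There is one attempt and no reset: what is moved stays moved. The work goes in short steps, Python scripts to look and compute and a shell command to move; the robot and the scene stay as the last step left them, time stands still between calls to the robot, and variables do not carry over. Pictures are saved under pics/ and viewed, and the job is handed in when it is done.

```bash
ls; mkdir -p pics; cat > h.py <<'E'
import numpy as np,cv2
from scipy.spatial.transform import Rotation as R
from plant import manip
def cal(n):
    c=manip.get_calibration(n); f=200/np.tan(np.radians(c['vertical_fov'])/2)
    return np.array([[f,0,c['cx']],[0,f,c['cy']],[0,0,1]]),np.array(c['dist'],float),np.array(c['rvec'],float),np.array(c['tvec'],float)
def proj(n,p):
    K,d,r,t=cal(n); return cv2.projectPoints(np.array(p,float).reshape(-1,1,3),r,t,K,d)[0].reshape(-1,2)
def ray(n,uv,z):
    K,d,r,t=cal(n); q=cv2.undistortPoints(np.array(uv,float).reshape(-1,1,2),K,d).reshape(-1,2)
    M=R.from_rotvec(r).as_matrix(); c=-M.T@t
    v=np.c_[q,np.ones(len(q))]@M; return c+v*((z-c[2])/v[:,2])[:,None]
def shot(n,name):
    im=manip.grab_frame(n); cv2.imwrite('pics/'+name+'.png',im); return im
def rows(p=None,rv=None):
    "shift and turn from the present pose to world target, in row units"
    s=manip.read_state(); M=R.from_rotvec(s['eef_rot'])
    d=M.inv().apply(np.array(p)-s['eef_pos'])/0.03
    w=(M.inv()*R.from_rotvec(rv)).as_rotvec()/np.radians(6) if rv is not None else np.zeros(3)
    return np.round(d,3),np.round(w,3)
def down(yaw):
    "tool z down, tool y at world angle yaw"
    y=np.array([np.cos(yaw),np.sin(yaw),0]);z=np.array([0,0,-1.]);x=np.cross(y,z)
    return R.from_matrix(np.c_[x,y,z]).as_rotvec()
E
python3 - <<'E'
from h import *
for n in('side','top'): shot(n,n+'0')
s=manip.read_state(); print({k:np.round(v,3) for k,v in s.items()}, manip.hold_point_z)
for n in('side','top'):
    M=R.from_rotvec(cal(n)[2]).as_matrix();print(n,-M.T@cal(n)[3],cal(n)[0][0,0])
for n in('side','top'):
  for t in['holder','holder_pocket','jar','jar_mouth','cap','cap_top','ball_0_center','tablet_0','waste_carton','tape','ramekin']:
    for r in manip.place_of(n,t):print(n,t,round(r['p'],2),np.round(r['centre'],3),np.round(proj(n,r['centre'])[0]))
E
```

```text
pics
{'time': np.float64(0.1), 'joints': array([ 1.234,  0.6  , -0.003,  1.6  ,  0.002,  0.943, -0.08 ]), 'joint_vel': array([-0.   , -0.   , -0.001, -0.002,  0.001, -0.001, -0.001]), 'joint_torque': array([ 3.0000e-03, -7.7799e+01,  1.5690e+00, -2.5863e+01,  1.3000e-02,
        5.0000e-03,  0.0000e+00]), 'eef_pos': array([ 0.186, -0.7  ,  0.231]), 'eef_rot': array([-3.114e+00, -4.070e-01,  1.000e-03]), 'contact_force': array([-0.136,  0.193, -0.358]), 'torque': array([ 0.031, -0.044,  0.026]), 'finger_gap': np.float64(0.085)} 0.0187
side [0.09075178 0.74254002 0.65714823] 400.59731790479367
top [0.40542198 0.04250816 1.37179373] 461.9465303557559
side holder 0.62 [0.5   0.049 0.   ] [320. 235.]
side holder_pocket 0.76 [0.504 0.049 0.019] [319. 229.]
side jar_mouth 0.95 [0.503 0.049 0.097] [320. 204.]
side cap 0.69 [0.499 0.055 0.082] [320. 211.]
side cap 0.54 [ 0.576 -0.329 -0.002] [359. 167.]
side cap_top 0.86 [0.502 0.054 0.099] [319. 205.]
side ball_0_center 0.74 [ 0.527  0.364 -0.   ] [232. 313.]
side tablet_0 0.89 [0.35  0.278 0.005] [326. 319.]
side tablet_0 0.87 [0.431 0.292 
[... 609 characters left out ...]
5 [0.502 0.054 0.014] [311. 196.]
top jar_mouth 0.36 [0.503 0.048 0.1  ] [313. 194.]
top cap 0.67 [0.501 0.049 0.074] [312. 195.]
top cap_top 0.74 [0.502 0.048 0.102] [313. 194.]
top ball_0_center 0.44 [0.501 0.05  0.   ] [312. 196.]
top tablet_0 0.68 [0.402 0.209 0.002] [258. 229.]
top tablet_0 0.66 [0.424 0.291 0.003] [230. 221.]
top tablet_0 0.64 [ 0.533  0.36  -0.003] [209. 184.]
top tablet_0 0.61 [ 0.347  0.277 -0.002] [235. 247.]
top tablet_0 0.61 [0.452 0.376 0.004] [202. 210.]
top tablet_0 0.49 [ 0.638 -0.108 -0.002] [366. 152.]
top waste_carton 0.65 [ 0.571 -0.332  0.004] [440. 176.]
top tape 0.66 [ 0.631  0.101 -0.001] [296. 153.]
top ramekin 0.92 [ 0.637 -0.107 -0.004] [365. 153.]
```

View pics/side0.png

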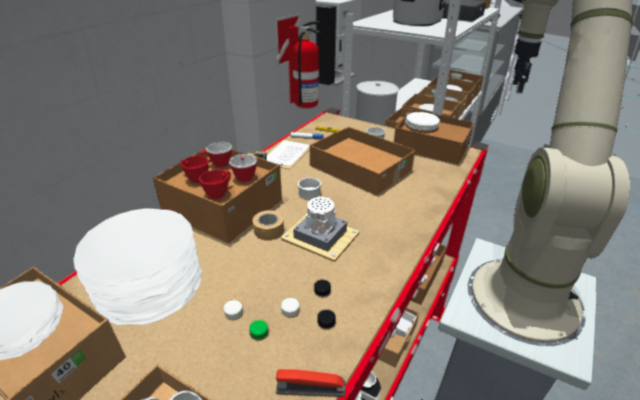

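View pics/top0.png

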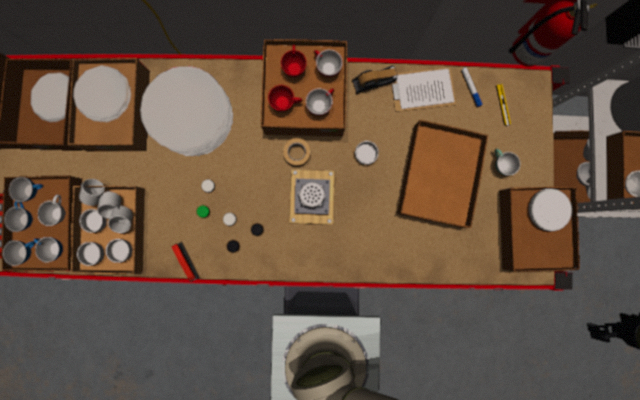

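```bash
python3 - <<'E'
from h import *
a=cv2.imread('pics/top0.png');b=cv2.imread('pics/side0.png')
c=cv2.resize(a[140:270,180:370],None,fx=4,fy=4,interpolation=2)
cv2.imwrite('pics/c1.png',c)
c=cv2.resize(b[170:350,210:370],None,fx=4,fy=4,interpolation=2)[:600]
cv2.imwrite('pics/c2.png',cv2.resize(b[180:350,210:370],None,fx=3.5,fy=3.5,interpolation=2))
E
```

```text
(no output)
```

View pics/c1.png

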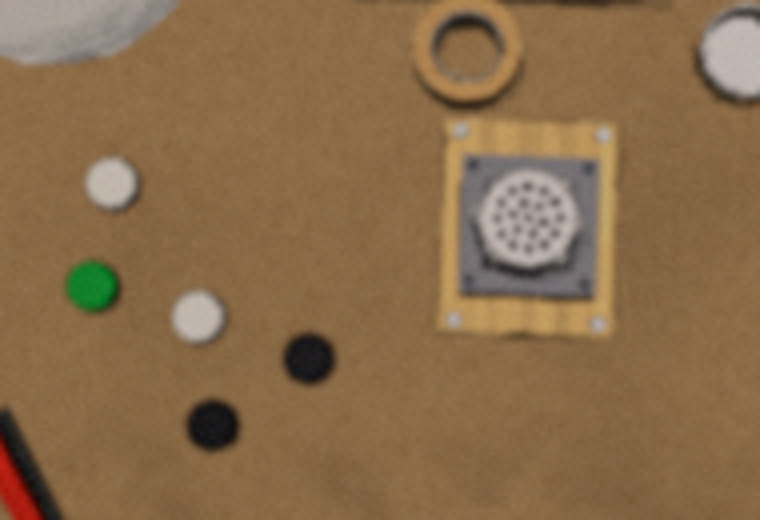

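View pics/c2.png

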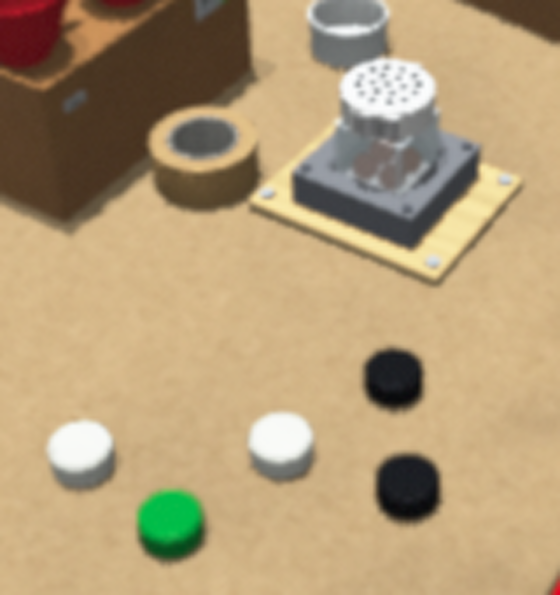

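The candidates for tablets are five discs in the top view. The white ones at (208,186) and (229,219) are the real ones. The green one at (203,212) and the black ones at (233,246) and (257,229) are look-alikes. The white cup-like thing at (366,152) is the ramekin. The capped jar is at (312,194), with brown balls visible inside it, and the empty carton is at (442,175). Next I'll measure the holder yaw and find the cap's grip flats.

```bash
python3 - <<'E'
from h import *
a=cv2.imread('pics/top0.png');b=cv2.imread('pics/side0.png')
cv2.imwrite('pics/c3.png',np.hstack([cv2.resize(a[165:228,282:342],(400,420),interpolation=2),cv2.resize(b[190:240,296:344],(400,420),interpolation=2)]))
for n,z in(('top',0.01),('side',0.01),):
    # board by colour
    im=a if n=='top' else b
    for r in manip.silhouettes(n,'holder')[:1]:
        m=r['region'].astype(np.uint8); c=max(cv2.findContours(m,0,2)[0],key=cv2.contourArea)
        P=ray(n,c.reshape(-1,2),z)[:,:2]
        rr=cv2.minAreaRect((P*1000).astype(np.float32)); print(n,r['p'],m.sum(),rr)
for r in manip.silhouettes('top','waste_carton')[:1]:
    m=r['region'].astype(np.uint8); c=max(cv2.findContours(m,0,2)[0],key=cv2.contourArea)
    print('carton',cv2.minAreaRect((ray('top',c.reshape(-1,2),0.077)[:,:2]*1000).astype(np.float32)))
# white tablets, both cams by colour
for n,im in(('top',a),('side',b)):
    for g in ([.531,.361,.01],[.427,.291,.01]):
        u,v=np.round(proj(n,g)[0]).astype(int); w=14
        s=im[v-w:v+w,u-w:u+w].astype(int); m=(s.min(2)>125)
        ys,xs=np.nonzero(m); print(n,m.sum(),ray(n,[[xs.mean()+u-w,ys.mean()+v-w]],.02 if n=='top' else .012))
E
```

```text
top 0.7 1821 ((499.85382080078125, 52.03501892089844), (129.404541015625, 159.24559020996094), 88.59877014160156)
side 0.67 1748 ((495.23638916015625, 47.26556396484375), (156.39117431640625, 164.15121459960938), 88.80126190185547)
carton ((571.0587158203125, -320.883544921875), (223.2603302001953, 285.4304504394531), 79.71978759765625)
top 109 [[0.52643562 0.35989319 0.02      ]]
top 114 [[0.42986622 0.29301459 0.02      ]]
side 662 [[0.53616159 0.36058723 0.012     ]]
side 662 [[0.429781   0.28826182 0.012     ]]
```

View pics/c3.png

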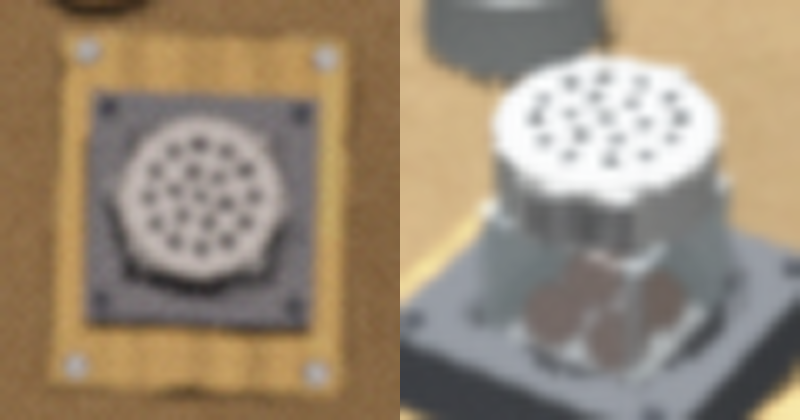

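```bash
python3 - <<'E'
from h import *
b=cv2.imread('pics/side0.png');a=cv2.imread('pics/top0.png')
x=cv2.resize(b[194:226,302:340],(760//1,600),interpolation=cv2.INTER_CUBIC)
x=np.clip((x.astype(float)-40)*1.3,0,255).astype(np.uint8)
cv2.imwrite('pics/c4.png',x)
y=cv2.resize(a[178:212,294:332],(660,600),interpolation=cv2.INTER_CUBIC)
cv2.imwrite('pics/c5.png',y)
# holder edges: block top at .038
for name,q in(('nails top',[[295.3,172.6],[331,173.6],[293.4,219.9],[329.5,221]]),):
    P=ray('top',q,.01)[:,:2]; print(P, np.degrees(np.arctan2(*(P[0]-P[2])[::-1])),np.degrees(np.arctan2(*(P[1]-P[3])[::-1])),np.degrees(np.arctan2(*(P[0]-P[1])[::-1]))-90,P.mean(0))
E
```

```text
[[ 0.57061928  0.1018191 ]
 [ 0.57008591 -0.00407062]
 [ 0.43042848  0.10390259]
 [ 0.42954341 -0.00249852]] -0.851460132285983 -0.6408810244688434 -0.28860006653623316 [0.50016927 0.04978814]
```

View pics/c4.png

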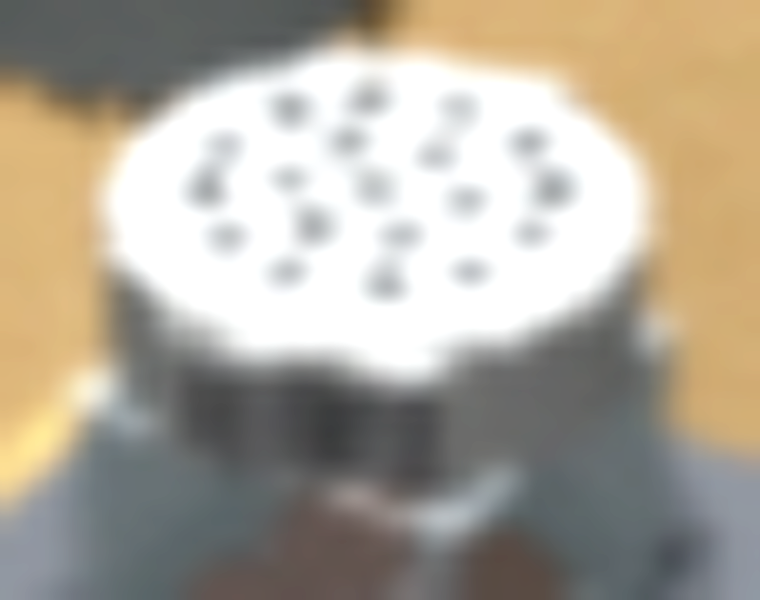

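View pics/c5.png

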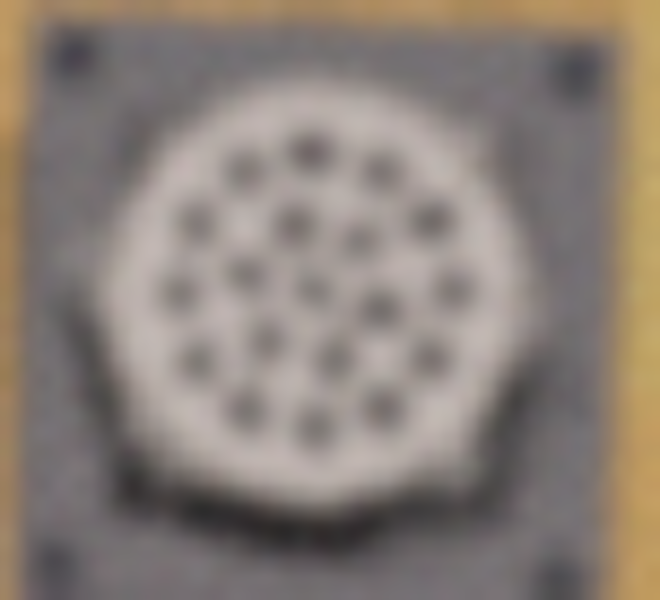

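```bash
python3 - <<'E'
from h import *
C=np.array([.501,.051])
b=cv2.imread('pics/side0.png')
for az in range(40,190,10):
    t=np.radians(az); p=proj('side',[[C[0]+.034*np.cos(t),C[1]+.034*np.sin(t),z] for z in(.081,.09,.1)])
    print(az,np.round((p-[302,194])*[20,18.75]).astype(int).tolist(), b[tuple(np.round(p[1]).astype(int)[::-1])].tolist())
print(np.round((proj('side',[[*C,.1025]])-[302,194])*[20,18.75]), (proj('top',[[*C,.1025]])-[294,178])*17.5)
y=cv2.resize(cv2.imread('pics/top0.png')[172:218,288:338],(660,607),interpolation=cv2.INTER_CUBIC)[:600]
E
```

```text
40 [[85, 326], [85, 270], [84, 208]] [139, 177, 202]
50 [[96, 352], [95, 296], [94, 233]] [126, 147, 159]
60 [[114, 377], [114, 321], [113, 257]] [121, 126, 128]
70 [[141, 400], [140, 343], [140, 280]] [125, 127, 126]
80 [[174, 419], [174, 363], [173, 299]] [121, 121, 120]
90 [[213, 436], [213, 379], [213, 316]] [107, 107, 106]
100 [[257, 448], [257, 391], [257, 328]] [110, 109, 108]
110 [[305, 456], [305, 399], [305, 336]] [95, 95, 94]
120 [[354, 459], [354, 403], [355, 339]] [105, 105, 103]
130 [[403, 457], [404, 401], [405, 337]] [111, 109, 109]
140 [[451, 451], [452, 394], [453, 331]] [124, 125, 124]
150 [[496, 440], [497, 384], [498, 320]] [121, 121, 121]
160 [[536, 425], [537, 369], [539, 305]] [119, 119, 118]
170 [[570, 406], [572, 350], [574, 287]] [114, 116, 115]
180 [[598, 384], [600, 328], [602, 265]] [113, 115, 114]
[[360. 170.]] [[310.5600099  280.93646284]]
```

```bash
cat > go.py <<'E'
import sys
from h import *
# usage: go.py x y z yaw_deg  -> prints row to type
x,y,z,yaw=map(float,sys.argv[1:5]); print(*rows([x,y,z],down(np.radians(yaw))))
E
python3 go.py .45 -.35 .25 -69
```

```text
[11.501 -9.037 -0.625] [-0.000e+00  1.000e-03 -1.019e+00]
```

```bash
python3 -m pendant '[[[11.5,-9,-0.6,0,0,-1,0],[11.5,-9,-0.6,0,0,-1,0],[11.5,-9,-0.6,0,0,-1,0],[11.5,-9,-0.6,0,0,-1,0],[11.5,-9,-0.6,0,0,-1,0],[11.5,-9,-0.6,0,0,-1,0],[11.5,-9,-0.6,0,0,-1,0],[11.5,-9,-0.6,0,0,-1,0],[11.5,-9,-0.6,0,0,-1,0],[11.5,-9,-0.6,0,0,-1,0]]]'; python3 go.py .5005 .05 .20 -69; python3 -c "
from h import *;print(np.round(manip.read_state()['joints'],3))"
```

```text
time: 2.35
eef_pos: [0.4546, -0.3458, 0.2498]
eef_rot: [-3.086, -0.582, -0.004]
contact_force: [-0.0, 0.4, -0.3]
finger_gap: 0.0853
[  6.229 -11.725   1.684] [-0.006 -0.027  0.062]
[ 0.608  0.394 -0.076  1.935  0.037  0.812 -0.685]
```

```bash
python3 -m pendant '[[[6.23,-11.73,1.68,0,0,0,0],[6.23,-11.73,1.68,0,0,0,0],[6.23,-11.73,1.68,0,0,0,0],[6.23,-11.73,1.68,0,0,0,0],[6.23,-11.73,1.68,0,0,0,0],[6.23,-11.73,1.68,0,0,0,0],[6.23,-11.73,1.68,0,0,0,0],[6.23,-11.73,1.68,0,0,0,0],[6.23,-11.73,1.68,0,0,0,0],[6.23,-11.73,1.68,0,0,0,0]]]'; python3 go.py .5005 .05 .078 -69; python3 -c "
from h import *;print(np.round(manip.read_state()['joints'],3))"
```

```text
time: 3.35
eef_pos: [0.5006, 0.0515, 0.2]
eef_rot: [-3.085, -0.588, -0.004]
contact_force: [0.9, -1.3, -0.2]
finger_gap: 0.0856
[-0.032  0.048  4.065] [-0.008 -0.026  0.095]
[-0.114  0.382 -0.134  2.128  0.082  0.633 -1.499]
```

```bash
python3 -m pendant '[[[-0.03,0.05,0.8,0,0,0,0],[-0.03,0.05,1.6,0,0,0,0],[-0.03,0.05,2.4,0,0,0,0],[-0.03,0.05,3,0,0,0,0],[-0.03,0.05,3.5,0,0,0,0],[-0.03,0.05,3.8,0,0,0,0],[-0.03,0.05,4,0,0,0,0],[-0.03,0.05,4.03,0,0,0,0],[-0.03,0.05,4.03,0,0,0,0],[-0.03,0.05,4.03,0,0,0,0]]]'; python3 - <<'E'
from h import *
a=shot('side','s1');b=shot('top','t1')
cv2.imwrite('pics/c6.png',np.hstack([cv2.resize(a[165:240,280:370],(400,333),interpolation=2),cv2.resize(b[160:235,270:360],(400,333),interpolation=2)]))
E
```

```text
time: 4.35
eef_pos: [0.5009, 0.0498, 0.0796]
eef_rot: [-3.085, -0.587, -0.005]
contact_force: [0.0, 0.6, -0.0]
finger_gap: 0.0855
```

View pics/c6.png

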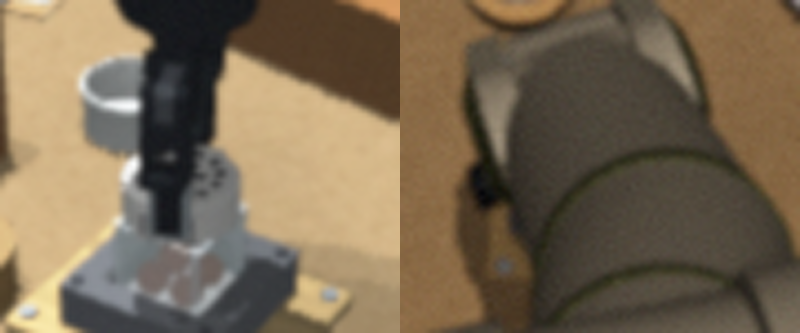

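The finger sits over the ribbed flat, with its tip near the skirt edge. Closing now.

```bash
python3 -m pendant '[[[0,0,0,0,0,0,1],[0,0,0,0,0,0,1],[0,0,0,0,0,0,1],[0,0,0,0,0,0,1],[0,0,0,0,0,0,1],[0,0,0,0,0,0,1],[0,0,0,0,0,0,1],[0,0,0,0,0,0,1],[0,0,0,0,0,0,1],[0,0,0,0,0,0,1]]]'; python3 - <<'E'
from h import *
a=shot('side','s2')
cv2.imwrite('pics/c7.png',cv2.resize(a[165:240,280:370],(600,500),interpolation=2))
s=manip.read_state(); print(np.round(s['torque'],2),np.degrees(R.from_rotvec(s['eef_rot']).as_matrix()[:2,1]*0+0), np.degrees(np.arctan2(*R.from_rotvec(s['eef_rot']).as_matrix()[:2,1][::-1])))
E
```

```text
time: 5.45
eef_pos: [0.5013, 0.0501, 0.0806]
eef_rot: [-3.085, -0.588, -0.008]
contact_force: [-1.6, -0.6, 12.5]
finger_gap: 0.067
[ 0.18  0.46 -0.01] [0. 0.] -68.43405514885573
```

View pics/c7.png

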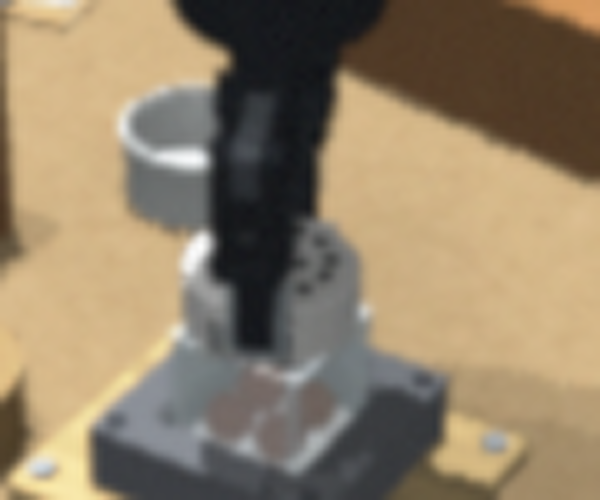

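```bash
python3 -m pendant '[[[0,0,0,0,0,-1.2,1],[0,0,0,0,0,-2.4,1],[0,0,0,0,0,-3.6,1],[0,0,0,0,0,-4.8,1],[0,0,0,0,0,-6,1],[0,0,0,0,0,-7.2,1],[0,0,0,0,0,-8.4,1],[0,0,0,0,0,-9.6,1],[0,0,0,0,0,-10.8,1],[0,0,0,0,0,-11.5,1]]]'; python3 - <<'E'
from h import *
a=shot('side','s3')
cv2.imwrite('pics/c8.png',cv2.resize(a[165:240,280:370],(600,500),interpolation=2))
s=manip.read_state(); print(np.round(s['joints'],2),np.round(s['torque'],2),np.degrees(np.arctan2(*R.from_rotvec(s['eef_rot']).as_matrix()[:2,1][::-1])))
E
```

```text
time: 6.5
eef_pos: [0.5017, 0.0505, 0.081]
eef_rot: [2.203, 2.236, 0.01]
contact_force: [-0.9, 1.2, 1.6]
finger_gap: 0.0672
[ 0.07  0.6  -0.4   2.21  0.57  0.42 -0.78] [ 0.32  0.09 -0.05] 1.0066058620709084
```

View pics/c8.png

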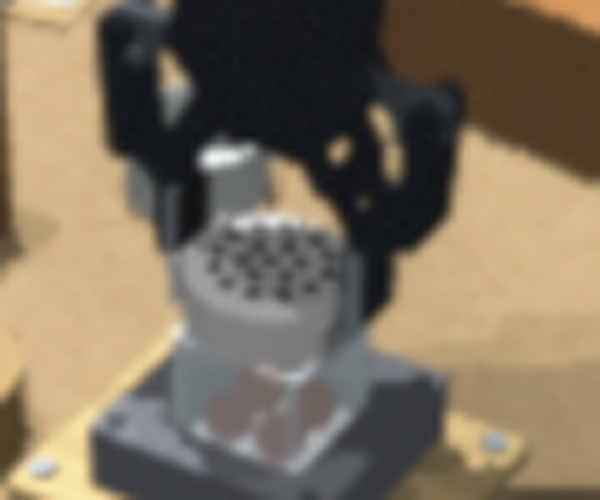

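The cap turned with the fingers: the smooth skirt now faces the camera. Lifting.

```bash
python3 -m pendant '[[[0,0,-0.2,0,0,0,1],[0,0,-0.4,0,0,0,1],[0,0,-0.6,0,0,0,1],[0,0,-0.8,0,0,0,1],[0,0,-1.1,0,0,0,1],[0,0,-1.4,0,0,0,1],[0,0,-1.8,0,0,0,1],[0,0,-2.2,0,0,0,1],[0,0,-2.6,0,0,0,1],[0,0,-3,0,0,0,1]]]'; python3 - <<'E'
from h import *
a=shot('side','s4')
cv2.imwrite('pics/c9.png',cv2.resize(a[145:240,280:370],(570,600),interpolation=2))
E
python3 go.py .45 -.12 .17 0;  python3 go.py .45 -.12 .0 0
```

```text
time: 7.55
eef_pos: [0.5012, 0.0502, 0.1722]
eef_rot: [2.2, 2.239, 0.01]
contact_force: [-0.1, 1.0, -0.5]
finger_gap: 0.0665
[-5.65  -1.832  0.091] [ 0.079 -0.027  0.166]
[-5.665 -1.879  5.758] [ 0.079 -0.027  0.166]
```

View pics/c9.png

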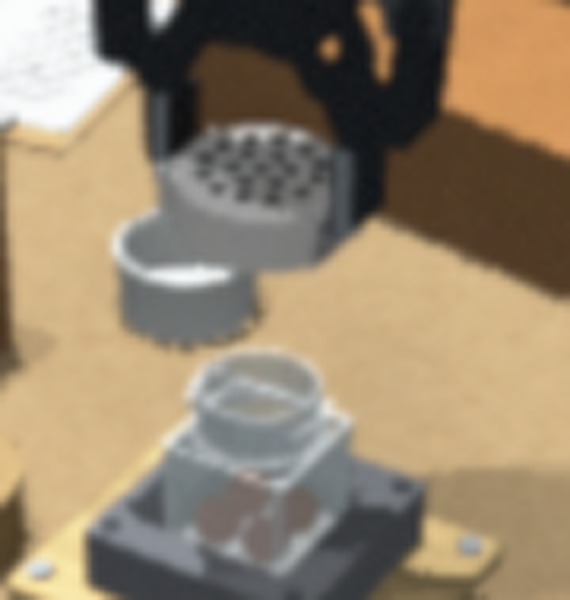

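```bash
python3 -m pendant '[[[-1,-0.3,0,0,0,0,1],[-2,-0.7,0,0,0,0,1],[-3,-1,0,0,0,0,1],[-4,-1.4,0,0,0,0,1],[-5,-1.7,0,0,0,0,1],[-5.65,-1.85,0,0,0,0,1],[-5.65,-1.85,1,0,0,0,1],[-5.65,-1.85,2,0,0,0,1],[-5.65,-1.85,3,0,0,0,1],[-5.65,-1.85,4,0,0,0,1]]]'; python3 -m pendant '[[[0,0,0.5,0,0,0,1],[0,0,0.8,0,0,0,1],[0,0,1,0,0,0,1],[0,0,1.1,0,0,0,1],[0,0,1.2,0,0,0,1],[0,0,1.3,0,0,0,1],[0,0,1.35,0,0,0,1],[0,0,1.4,0,0,0,1],[0,0,1.45,0,0,0,1],[0,0,1.5,0,0,0,1]]]'
```

```text
time: 8.6
eef_pos: [0.4506, -0.12, 0.0519]
eef_rot: [2.2, 2.237, 0.013]
contact_force: [0.6, -0.4, -0.9]
finger_gap: 0.0667
time: 9.6
eef_pos: [0.4511, -0.12, 0.0069]
eef_rot: [2.2, 2.236, 0.013]
contact_force: [-0.4, -0.9, -0.3]
finger_gap: 0.0665
```

```bash
python3 -m pendant '[[[0,0,0.05,0,0,0,1],[0,0,0.08,0,0,0,1],[0,0,0.11,0,0,0,1],[0,0,0.11,0,0,0,1],[0,0,0.11,0,0,0,1],[0,0,0.11,0,0,0,1],[0,0,0.11,0,0,0,1],[0,0,0.11,0,0,0,1],[0,0,0.11,0,0,0,1],[0,0,0.11,0,0,0,1]]]'; python3 - <<'E'
from h import *
a=shot('side','s5')
cv2.imwrite('pics/c10.png',cv2.resize(a[150:245,320:430],(660,570),interpolation=2))
E
```

```text
time: 10.6
eef_pos: [0.4511, -0.12, 0.0036]
eef_rot: [2.2, 2.236, 0.013]
contact_force: [0.5, -0.7, 0.1]
finger_gap: 0.0668
```

View pics/c10.png

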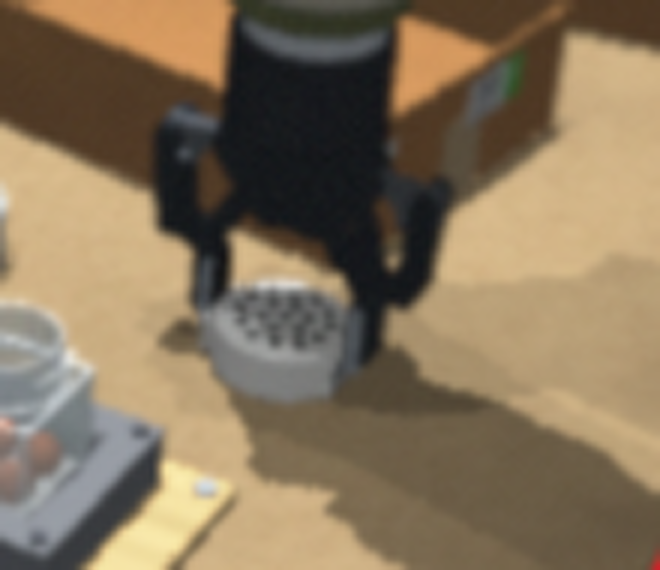

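```bash
python3 -m pendant '[[[0,0,0.03,0,0,0,1],[0,0,0.06,0,0,0,1],[0,0,0.09,0,0,0,1],[0,0,0.09,0,0,0,1],[0,0,0.09,0,0,0,1],[0,0,0.09,0,0,0,1],[0,0,0.09,0,0,0,1],[0,0,0.09,0,0,0,1],[0,0,0.09,0,0,0,1],[0,0,0.09,0,0,0,1]]]'
```

```text
time: 11.65
eef_pos: [0.4511, -0.1201, 0.0027]
eef_rot: [2.198, 2.235, 0.014]
contact_force: [-1.9, 1.5, 35.5]
finger_gap: 0.0667
```

```bash
python3 -m pendant '[[[0,0,-0.05,0,0,0,1],[0,0,-0.05,0,0,0,0],[0,0,-0.05,0,0,0,0],[0,0,-0.05,0,0,0,0],[0,0,-0.05,0,0,0,0],[0,0,-0.05,0,0,0,0],[0,0,-0.05,0,0,0,0],[0,0,-0.05,0,0,0,0],[0,0,-0.05,0,0,0,0],[0,0,-0.05,0,0,0,0]]]'; python3 -m pendant '[[[0,0,-0.5,0,0,0,0],[0,0,-1,0,0,0,0],[0,0,-2,0,0,0,0],[0,0,-3,0,0,0,0],[0,0,-4,0,0,0,0],[0,0,-5,0,0,0,0],[0,0,-6,0,0,0,0],[0,0,-6,0,0,0,0],[0,0,-6,0,0,0,0],[0,0,-6,0,0,0,0]]]'; python3 - <<'E'
from h import *
a=shot('side','s6')
cv2.imwrite('pics/c11.png',cv2.resize(a[150:245,290:410],(720,570),interpolation=2))
for n in('side','top'):
    if n=='top': shot('top','t6')
    for t in('cap','jar_mouth','holder_pocket'):
        for r in manip.place_of(n,t)[:2]:print(n,t,round(r['p'],2),np.round(r['centre'],4))
E
```

```text
time: 12.65
eef_pos: [0.4512, -0.1201, 0.0042]
eef_rot: [2.198, 2.235, 0.014]
contact_force: [0.5, 0.9, 0.6]
finger_gap: 0.0852
time: 13.65
eef_pos: [0.4486, -0.1206, 0.1834]
eef_rot: [2.199, 2.235, 0.013]
contact_force: [-0.5, 0.4, -0.2]
finger_gap: 0.0855
side cap 0.61 [ 0.4511 -0.1164  0.0056]
side jar_mouth 0.87 [0.5001 0.0488 0.0953]
side holder_pocket 0.55 [0.5059 0.0514 0.0154]
top cap 0.77 [ 0.4513 -0.1208  0.0008]
top cap 0.67 [ 0.4477 -0.1206  0.0254]
top jar_mouth 0.7 [0.5018 0.0502 0.0985]
top holder_pocket 0.9 [0.4999 0.0512 0.02  ]
top holder_pocket 0.45 [0.4885 0.0371 0.03  ]
```

View pics/c11.png

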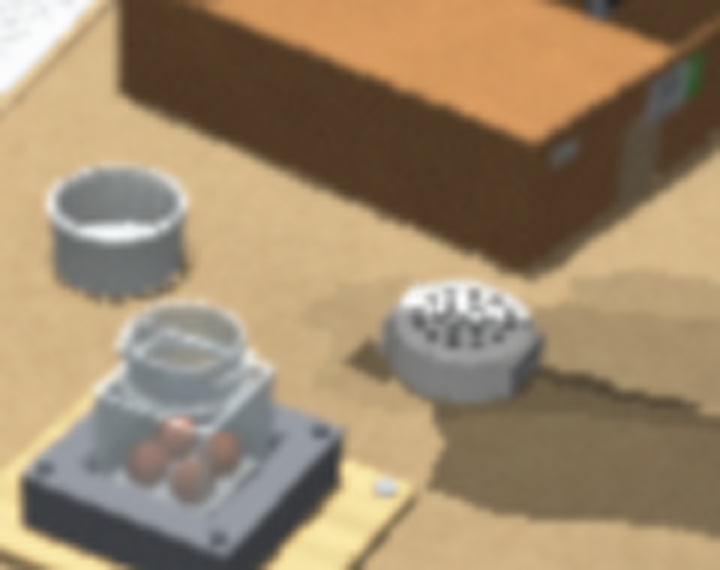

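```bash
python3 go.py .501 .05 .16 -90.5
```

```text
[5.643 1.818 0.824] [ 0.064 -0.094 15.244]
```

```bash
python3 -m pendant '[[[0.6,0.2,0,0,0,1.4,0],[1.2,0.4,0,0,0,2.8,0],[1.8,0.6,0,0,0,4.2,0],[2.4,0.8,0,0,0,5.6,0],[3,1,0,0,0,7,0],[3.6,1.2,0,0,0,8.4,0],[4.2,1.4,0,0,0,9.8,0],[4.8,1.6,0,0,0,11.2,0],[5.4,1.8,0,0,0,12.6,0],[5.64,1.82,0.3,0,0,14,0]]]'; python3 go.py .501 .05 .13 -90.5
```

```text
time: 15.05
eef_pos: [0.5022, 0.0521, 0.1764]
eef_rot: [-3.134, -0.184, -0.021]
contact_force: [0.0, 0.8, -0.6]
finger_gap: 0.0857
[-0.07   0.067  1.545] [-0.024 -0.125  1.205]
```

```bash
python3 -m pendant '[[[-0.07,0.07,0.1,0,-0.1,1.2,0],[-0.07,0.07,0.3,0,-0.1,1.2,0],[-0.07,0.07,0.6,0,-0.1,1.2,0],[-0.07,0.07,0.9,0,-0.1,1.2,0],[-0.07,0.07,1.2,0,-0.1,1.2,0],[-0.07,0.07,1.4,0,-0.1,1.2,0],[-0.07,0.07,1.5,0,-0.1,1.2,0],[-0.07,0.07,1.5,0,-0.1,1.2,0],[-0.07,0.07,1.5,0,-0.1,1.2,0],[-0.07,0.07,1.5,0,-0.1,1.2,0]]]'; python3 go.py .501 .05 .052 -90.5
```

```text
time: 16.05
eef_pos: [0.5012, 0.05, 0.1316]
eef_rot: [-3.139, 0.013, -0.005]
contact_force: [0.0, -0.2, 0.6]
finger_gap: 0.0856
[-0.015  0.006  2.654] [-0.026 -0.029  0.007]
```

```bash
python3 -m pendant '[[[0,0,0.4,0,0,0,0],[0,0,0.8,0,0,0,0],[0,0,1.2,0,0,0,0],[0,0,1.6,0,0,0,0],[0,0,2,0,0,0,0],[0,0,2.3,0,0,0,0],[0,0,2.5,0,0,0,0],[0,0,2.6,0,0,0,0],[0,0,2.65,0,0,0,0],[0,0,2.65,0,0,0,0]]]'; python3 - <<'E'
from h import *
a=shot('side','s7')
cv2.imwrite('pics/c12.png',cv2.resize(a[150:245,280:380],(600,570),interpolation=2))
E
python3 -m pendant '[[[0,0,0,0,0,0,1],[0,0,0,0,0,0,1],[0,0,0,0,0,0,1],[0,0,0,0,0,0,1],[0,0,0,0,0,0,1],[0,0,0,0,0,0,1],[0,0,0,0,0,0,1],[0,0,0,0,0,0,1],[0,0,0,0,0,0,1],[0,0,0,0,0,0,1]]]'; python3 - <<'E'
from h import *
a=shot('side','s8')
cv2.imwrite('pics/c13.png',cv2.resize(a[150:245,280:380],(600,570),interpolation=2))
E
```

```text
time: 17.05
eef_pos: [0.5015, 0.0502, 0.0522]
eef_rot: [-3.139, 0.013, -0.005]
contact_force: [-0.4, 0.8, -0.5]
finger_gap: 0.0854
time: 18.1
eef_pos: [0.5018, 0.0503, 0.0531]
eef_rot: [-3.139, 0.013, -0.007]
contact_force: [-0.8, 0.1, 6.6]
finger_gap: 0.0549
```

View pics/c13.png

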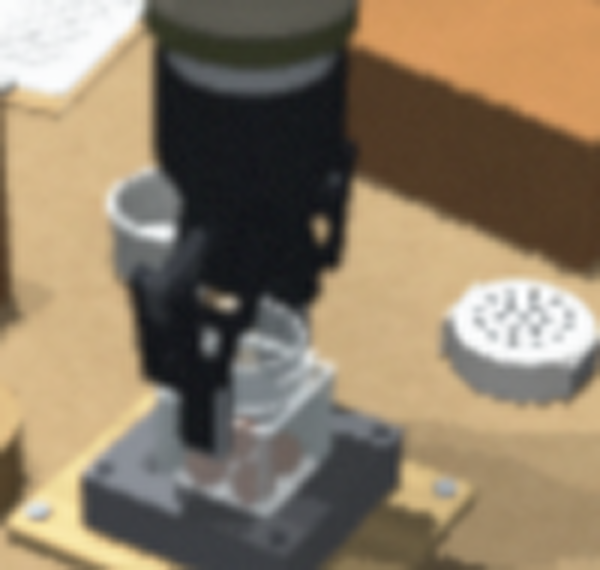

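The pads are flat on the jar body, with a gap of 0.055. Lifting straight up.

```bash
python3 -m pendant '[[[0,0,-0.2,0,0,0,1],[0,0,-0.4,0,0,0,1],[0,0,-0.7,0,0,0,1],[0,0,-1,0,0,0,1],[0,0,-1.5,0,0,0,1],[0,0,-2.2,0,0,0,1],[0,0,-3,0,0,0,1],[0,0,-4,0,0,0,1],[0,0,-5,0,0,0,1],[0,0,-6,0,0,0,1]]]'; python3 - <<'E'
from h import *
a=shot('side','s9')
cv2.imwrite('pics/c14.png',cv2.resize(a[100:245,260:400],(560,580),interpolation=2))
print(np.round(manip.read_state()['joints'],2))
E
python3 go.py .57 -.30 .33 -120;
```

```text
time: 19.15
eef_pos: [0.5004, 0.0496, 0.235]
eef_rot: [-3.139, 0.013, -0.007]
contact_force: [0.3, 0.2, -3.4]
finger_gap: 0.0547
[-0.02  0.33 -0.25  2.08  0.12  0.73 -1.92]
[ 2.382 11.637 -3.045] [-0.062 -0.089  4.921]
```

View pics/c14.png

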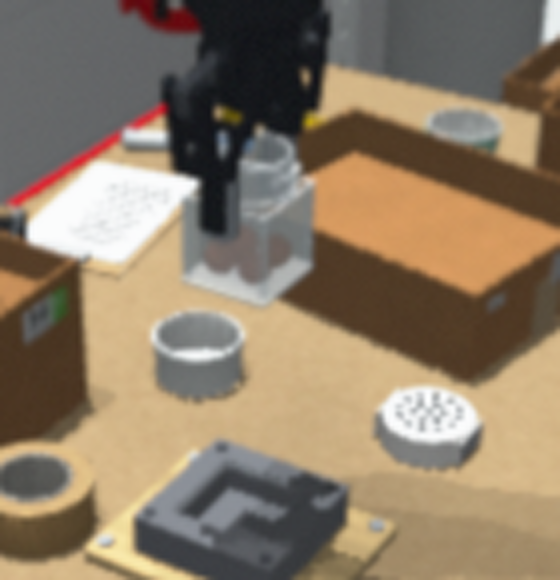

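```bash
cat > fk.py <<'E'
from h import *
from scipy.optimize import least_squares
D=[([1.234,.599,-.003,1.599,.002,.943,-.08],[.186,-.701,.231],[-3.114,-.407,.001]),
([.608,.394,-.076,1.935,.037,.812,-.685],[.4546,-.3458,.2498],[-3.086,-.582,-.004]),
([-.114,.382,-.134,2.128,.082,.633,-1.499],[.5006,.0515,.2],[-3.085,-.588,-.004]),
([.07,.6,-.4,2.21,.57,.42,-.78],[.5017,.0505,.081],[2.203,2.236,.01]),
([-.02,.33,-.25,2.08,.12,.73,-1.92],[.5004,.0496,.235],[-3.139,.013,-.007])]
def e(a,t): return R.from_euler(a,t)
def fk(q,p):
    h,L1,L2,L3,o1,o2,o3=p
    r=e('z',-q[0]); x=np.array([0,0,h])
    r=r*e('y',q[1])*e('z',-q[2]); x=x+r.apply([0,o1,L1]); r=r*e('y',q[3])*e('z',-q[4]); x=x+r.apply([0,o2,L2])
    r=r*e('y',q[5]); x=x+r.apply([o3,0,L3]); r=r*e('z',-q[6])
    return x,r
def fkp(q): return fk(q,P)
if __name__=='__main__':
    f=lambda p:np.concatenate([fk(q,p)[0]-x for q,x,_ in D])
    s=least_squares(f,[.3,.4,.4,.3,0,0,0]); print(s.x,np.round(f(s.x)*1000,1))
    for q,x,w in D:
        print(np.degrees((fk(q,s.x)[1].inv()*R.from_rotvec(w)).as_rotvec()))
E
python3 fk.py
```

```text
[-0.45392771  0.64272694  0.43416846 -0.40947117 -0.06289089  0.00672033
 -0.00700509] [ 0.4  2.6  0.5 -0.6 -1.3 -0.7  1.8  0.1 -0.3  0.6  0.7 -3.8 -0.7  0.3
  4.3]
[1.06941838e-01 5.22852532e-02 9.00298198e+01]
[5.06726544e-02 2.39518392e-02 9.00340851e+01]
[ 1.92693446e-02 -4.84953497e-02  8.99749016e+01]
[ 0.10797653  0.1445921  89.89983184]
[ 0.36353636 -0.50510535 90.25959296]
```

```bash
python3 -m pendant '[[[0.2,1.2,-0.6,0,0,0.5,1],[0.5,2.4,-1.2,0,0,1,1],[0.8,3.6,-1.8,0,0,1.5,1],[1,4.8,-2.4,0,0,2,1],[1.2,6,-3,0,0,2.5,1],[1.5,7.2,-3.1,0,0,3,1],[1.8,8.4,-3.1,0,0,3.5,1],[2,9.6,-3.1,0,0,4,1],[2.2,10.8,-3.1,0,0,4.5,1],[2.3,11.7,-3.1,0,0,4.9,1]]]'; python3 -m pendant '[[[0,0,0,0,1,0,1],[0,0,0,0,2,0,1],[0,0,0,0,3,0,1],[0,0,0,0,4,0,1],[0,0,0,0,5,0,1],[0,0,0,0,5,0,1],[0,0,0,0,5,0,1],[0,0,0,0,5,0,1],[0,0,0,0,5,0,1],[0,0,0,0,5,0,1]]]'; python3 -c "
from h import *;s=manip.read_state();print(np.round(s['joints'],4).tolist(),np.round(s['eef_pos'],4).tolist(),np.round(s['eef_rot'],4).tolist())"
```

```text
time: 20.2
eef_pos: [0.5669, -0.3042, 0.3318]
eef_rot: [-3.028, 0.814, -0.014]
contact_force: [-1.1, 0.2, -1.5]
finger_gap: 0.055
time: 21.2
eef_pos: [0.5674, -0.3047, 0.3319]
eef_rot: [2.813, -0.76, 0.767]
contact_force: [-0.8, 0.1, -2.6]
finger_gap: 0.0549
[0.3197, 0.233, 0.0592, 2.0832, 0.1872, 0.3048, -1.8883] [0.5674, -0.3047, 0.3319] [2.8129, -0.7596, 0.7672]
```

```bash
sed -i 's/^(\[-.02,.33/([.3197,.233,.0592,2.0832,.1872,.3048,-1.8883],[.5674,-.3047,.3319],[2.8129,-.7596,.7672]),\n(\[-.02,.33/' fk.py; python3 fk.py
```

```text
[ 0.29704755  0.64265501  0.43722696  0.33896488 -0.06896714  0.01299775
 -0.00155429] [-0.2  5.1  1.1 -1.3  1.3 -0.5  0.   0.7 -0.6  1.6 -1.8 -5.5 -0.6  0.1
  1.4  6.   2.3  4.1]
[1.06941838e-01 5.22852532e-02 9.00298198e+01]
[5.06726544e-02 2.39518392e-02 9.00340851e+01]
[ 1.92693446e-02 -4.84953497e-02  8.99749016e+01]
[ 0.10797653  0.1445921  89.89983184]
[-3.60182727e-03  1.97010792e-03  9.00042404e+01]
[ 0.36353636 -0.50510535 90.25959296]
```

```bash
cat > plan.py <<'E'
from fk import *
P=[0.29704755,0.64265501,0.43722696,0.33896488,-0.06896714,0.01299775,-0.00155429]
lo=np.array([-2.57,-.35,-1.29,.11,-1.05,.11,-2.63])+.08; hi=np.array([2.57,1.97,1.29,2.56,4.19,1.86,2.63])-.08
C=e('z',np.pi/2)
def full(q):
    x,r=fk(q,P); return x,(r*C).as_matrix()
def elbow(q):
    r=e('z',-q[0])*e('y',q[1])*e('z',-q[2]); return np.array([0,0,P[0]])+r.apply([0,P[4],P[1]])
def solve(mouth,el,q0,wz=.17,side=None,horiz=True):
    def f(q):
        x,M=full(q); z=M[:,2]; m=x-z*.045
        w=x-z*P[3]
        c=list((m[:2]-mouth[:2])*20)+[(m[2]-mouth[2])*20,(z[2]-np.sin(el))*10,M[2,1]*5*horiz,max(0,wz-w[2])*50]
        c+=list((q-q0)*.03)
        return c
    return least_squares(f,np.clip(q0,lo+.01,hi-.01),bounds=(lo,hi))
if __name__=='__main__':
    s=manip.read_state(); q0=np.array(s['joints']); rng=np.random.default_rng(0); seen=[]
    for k in range(60):
        q=rng.uniform(lo,hi) if k else q0
        r=solve([.57,-.32,.33],np.radians(38),q)
        x,M=full(r.x); z=M[:,2]; 
        if np.linalg.norm(r.fun[:6])<.3:
            seen.append((np.abs(r.x-q0)[[0,1,2,3]].max()+.3*np.abs(r.x-q0).max(),r.x,x,z,x-z*P[3],elbow(r.x),M[:,1]))
    seen.sort(key=lambda t:t[0])
    for t in seen[:10]: print(round(t[0],2),*[np.round(v,2).tolist() for v in t[1:]])
E
python3 plan.py
cat > plan2.py <<'E'
from plan import *
s=manip.read_state(); q0=np.array(s['joints'])
print(full(q0)[0],s['eef_pos'],elbow(q0),np.degrees(np.arcsin(full(q0)[1][2,2])))
rng=np.random.default_rng(0)
for el in (0,15,30,38):
  for mz in (.3,.4,.5):
    S=[]
    for k in range(40):
        q=rng.uniform(lo,hi) if k else q0
        r=solve([.57,-.32,mz],np.radians(el),q); S.append((np.linalg.norm(r.fun[:6]),r.x))
    S.sort(key=lambda t:t[0]); n,q=S[0]; x,M=full(q)
    print(el,mz,round(n,2),np.round(q,2).tolist(),np.round(x,2),np.round(M[:,2],2),np.round(x-M[:,2]*P[3],2))
E
python3 plan2.py
```

```text
[ 0.56678853 -0.30462161  0.33327869] [ 0.56741517 -0.30467783  0.33185914] [ 0.1154525  -0.11074633  0.92328065] -59.61147182107306
0 0.3 0.0 [-0.6, 1.23, 1.01, 1.97, 0.96, 0.79, 2.16] [ 0.56 -0.36  0.3 ] [-0.16 -0.99 -0.  ] [ 0.62 -0.03  0.3 ]
0 0.4 0.0 [0.33, 0.57, -0.44, 2.44, 2.21, 1.65, 1.85] [ 0.6  -0.36  0.4 ] [ 0.6 -0.8  0. ] [ 0.39 -0.09  0.4 ]
0 0.5 0.0 [-0.62, 0.71, 0.88, 2.03, 1.42, 1.04, -0.97] [ 0.57 -0.36  0.5 ] [ 0.06 -1.    0.  ] [ 0.55 -0.03  0.5 ]
15 0.3 0.0 [-0.57, 1.33, 0.93, 2.0, 1.18, 0.98, -1.28] [ 0.57 -0.36  0.31] [-0.09 -0.96  0.26] [ 0.6  -0.04  0.22]
15 0.4 0.0 [1.2, 1.03, -0.77, 1.58, -0.97, 1.66, -2.47] [ 0.58 -0.28  0.41] [0.2  0.95 0.26] [ 0.51 -0.6   0.32]
15 0.5 0.0 [-0.09, 0.61, 0.04, 2.08, 1.69, 1.78, 2.03] [ 0.57 -0.36  0.51] [ 0.07 -0.96  0.26] [ 0.55 -0.04  0.42]
30 0.3 0.28 [-0.5, 1.62, 1.21, 1.7, 0.65, 1.22, -0.67] [ 0.55 -0.35  0.33] [-0.47 -0.74  0.49] [ 0.71 -0.1   0.17]
30 0.4 0.0 [-0.29, 1.02, 0.44, 2.18, 1.72, 1.73, 1.5] [ 0.58 -0.36  0.42] [ 0.19 -0.85  0.5 ] [ 0.52 -0.07  0.25]
30 0.5 0.0 [-0.38, 1.11, 0.87, 1.67, 1.1, 1.68, -0.71] [ 0.55 -0.35  0.52] [-0.52 -0.69  0.5 ] [ 0.72 -0.12  0.35]
38 0.3 0.83 [-0.47, 1.41, 0.88, 1.9, 1.17, 1.37, -1.27] [ 0.56 -0.36  0.36] [-0.18 -0.8   0.58] [ 0.62 -0.09  0.16]
38 0.4 0.0 [-0.35, 1.54, 1.21, 1.54, 0.74, 1.62, -0.42] [ 0.54 -0.34  0.43] [-0.64 -0.46  0.62] [ 0.76 -0.18  0.22]
38 0.5 0.0 [-0.56, 1.36, 1.21, 2.17, 1.75, 1.1, -1.82] [ 0.58 -0.35  0.53] [ 0.18 -0.77  0.62] [ 0.52 -0.09  0.32]
```

```bash
cat > plan3.py <<'E'
from plan import *
s=manip.read_state(); q0=np.array(s['joints'])
rng=np.random.default_rng(1)
for mz in (.34,.38,.42):
    S=[]
    for k in range(150):
        q=rng.uniform(lo,hi) if k else q0
        r=solve([.57,-.32,mz],np.radians(33),q); 
        if np.linalg.norm(r.fun[:6])<.05: S.append((abs(r.x[2])+.5*abs(r.x[0]),r.x))
    S.sort(key=lambda t:t[0])
    for n,q in S[:3]:
        x,M=full(q); print(mz,round(n,2),np.round(q,2).tolist(),np.round(x,2),np.round(M[:,2],2),np.round(x-M[:,2]*P[3],2))
q=S[0][1]
for el in range(33,-75,-12):
    r=solve([.57,-.32,.36+.06*(el+60)/93],np.radians(el),q); q=r.x; x,M=full(q)
    print(el,round(np.linalg.norm(r.fun[:6]),2),np.round(q,2).tolist(),np.round(x,2),np.round(M[:,2],2),np.round(M[:,1],2),np.round(x-M[:,2]*P[3],2))
E
python3 plan3.py
```

```text
0.34 0.53 [-0.26, 1.14, 0.4, 2.07, 1.55, 1.78, 1.53] [ 0.57 -0.36  0.36] [ 0.06 -0.84  0.54] [ 0.55 -0.07  0.18]
0.34 0.53 [-0.26, 1.14, 0.41, 2.04, 1.51, 1.78, 1.59] [ 0.57 -0.36  0.36] [ 0.01 -0.84  0.54] [ 0.57 -0.07  0.18]
0.34 0.54 [-0.26, 1.14, 0.41, 2.02, 1.48, 1.78, -1.51] [ 0.57 -0.36  0.36] [-0.02 -0.84  0.54] [ 0.58 -0.07  0.18]
0.38 0.56 [-0.27, 1.08, 0.43, 2.14, 1.66, 1.78, 1.5] [ 0.58 -0.36  0.4 ] [ 0.14 -0.83  0.54] [ 0.53 -0.08  0.22]
0.38 0.57 [-0.27, 1.08, 0.43, 2.17, 1.7, 1.78, 1.44] [ 0.58 -0.36  0.4 ] [ 0.19 -0.82  0.54] [ 0.52 -0.08  0.22]
0.38 0.58 [-0.27, 1.08, 0.44, 1.97, 1.44, 1.78, -1.37] [ 0.57 -0.36  0.4 ] [-0.11 -0.83  0.54] [ 0.6  -0.08  0.22]
0.42 0.58 [-0.27, 1.0, 0.44, 2.17, 1.72, 1.78, -1.61] [ 0.58 -0.36  0.44] [ 0.16 -0.82  0.54] [ 0.52 -0.08  0.26]
0.42 0.58 [-0.28, 1.01, 0.45, 2.04, 1.55, 1.78, 1.74] [ 0.57 -0.36  0.44] [-0.03 -0.84  0.54] [ 0.58 -0.07  0.26]
0.42 0.59 [-0.28, 1.01, 0.45, 2.02, 1.53, 1.78, -1.38] [ 0.57 -0.36  0.44] [-0.05 -0.84  0.54] [ 0.59 -0.07  0.26]
33 0.0 [-0.27, 1.0, 0.44, 2.17, 1.72, 1.78, -1.61] [ 0.58 -0.36  0.44] [ 0
[... 386 characters left out ...]
 0.33 -0.94 -0.05] [0.94 0.33 0.  ] [ 0.47 -0.04  0.41]
-15 0.0 [-0.21, 0.5, 0.26, 2.26, 1.83, 1.05, -1.21] [ 0.59 -0.36  0.38] [ 0.38 -0.89 -0.26] [0.92 0.4  0.  ] [ 0.46 -0.06  0.47]
-27 0.0 [-0.15, 0.39, 0.26, 2.23, 1.81, 0.79, -1.02] [ 0.59 -0.36  0.36] [ 0.43 -0.78 -0.45] [0.87 0.49 0.  ] [ 0.44 -0.09  0.51]
-39 0.0 [-0.06, 0.32, 0.3, 2.19, 1.8, 0.43, -0.76] [ 0.59 -0.35  0.35] [ 0.5  -0.59 -0.63] [0.76 0.65 0.  ] [ 0.42 -0.15  0.56]
-51 0.0 [0.13, 0.32, 0.08, 2.03, 1.03, 0.57, -0.14] [ 0.58 -0.34  0.33] [ 0.3  -0.56 -0.78] [0.88 0.47 0.  ] [ 0.48 -0.16  0.59]
-63 0.0 [0.25, 0.36, -0.02, 1.87, 0.63, 0.78, 0.04] [ 0.57 -0.34  0.32] [ 0.1  -0.44 -0.89] [0.97 0.23 0.  ] [ 0.54 -0.19  0.62]
```

```bash
python3 go.py .57 -.32 .36 -60
```

```text
[ 0.761  0.391 -0.645] [ 2.585 -4.628 -9.792]
```

```bash
python3 -m pendant '[[[0.1,0,-0.1,0.26,-0.46,-0.98,1],[0.2,0.1,-0.2,0.52,-0.93,-1.96,1],[0.3,0.1,-0.3,0.78,-1.39,-2.94,1],[0.4,0.2,-0.4,1.04,-1.85,-3.92,1],[0.5,0.2,-0.5,1.3,-2.3,-4.9,1],[0.6,0.3,-0.6,1.56,-2.78,-5.88,1],[0.7,0.4,-0.6,1.82,-3.24,-6.86,1],[0.76,0.4,-0.6,2.08,-3.7,-7.84,1],[0.76,0.4,-0.6,2.34,-4.16,-8.82,1],[0.76,0.4,-0.65,2.6,-4.63,-9.8,1]]]'; python3 go.py .57 -.32 .36 13;python3 -c "
from h import *;s=manip.read_state();print(np.round(s['joints'],4).tolist())"
```

```text
time: 22.2
eef_pos: [0.5699, -0.3212, 0.36]
eef_rot: [-3.031, -0.819, 0.003]
contact_force: [-0.5, 1.0, -1.8]
finger_gap: 0.0545
[ 0.023 -0.031 -0.001] [-3.1000e-02 -6.0000e-03 -1.2127e+01]
[0.6552, 0.4236, -0.3407, 1.6001, 0.1503, 1.147, -0.7631]
```

```bash
python3 -m pendant '[[[0,0,0,0,0,-1.3,1],[0,0,0,0,0,-2.6,1],[0,0,0,0,0,-3.9,1],[0,0,0,0,0,-5.2,1],[0,0,0,0,0,-6.5,1],[0,0,0,0,0,-7.8,1],[0,0,0,0,0,-9.1,1],[0,0,0,0,0,-10.4,1],[0,0,0,0,0,-11.7,1],[0,0,0,0,0,-12.1,1]]]'; python3 -c "
from h import *;s=manip.read_state();print(np.round(s['joints'],4).tolist())"; cat > til.py <<'E'
import sys
from h import *
# usage: til.py mx my mz el yaw : tool y az=yaw horizontal, tool z elevation el (deg) tilted by negative ry
mx,my,mz,el,yaw=map(float,sys.argv[1:6])
M=R.from_rotvec(down(np.radians(yaw)))*R.from_rotvec([0,-np.radians(90+el),0])
z=M.as_matrix()[:,2]; print(z, np.array([mx,my,mz])+.045*z, *rows(np.array([mx,my,mz])+.045*z,M.as_rotvec()))
E
python3 til.py .57 -.32 .36 -45 13
```

```text
time: 23.2
eef_pos: [0.5701, -0.3218, 0.3598]
eef_rot: [-1.952, -2.457, -0.001]
contact_force: [0.5, -0.5, -3.9]
finger_gap: 0.0545
[0.8492, 0.4714, -0.6472, 1.5863, 0.2975, 1.1881, 0.3699]
[ 0.15906442 -0.68898368 -0.70710678] [ 0.5771579  -0.35100427  0.32818019] [-1.005  0.012  1.05 ] [-0.011 -7.53   0.02 ]
```

```bash
python3 -m pendant '[[[-0.1,0,0.05,0,-0.8,0,1],[-0.2,0,0.15,0,-1.6,0,1],[-0.3,0,0.25,0,-2.4,0,1],[-0.4,0,0.35,0,-3.2,0,1],[-0.5,0,0.45,0,-4,0,1],[-0.6,0,0.55,0,-4.8,0,1],[-0.75,0,0.7,0,-5.6,0,1],[-0.85,0,0.8,0,-6.4,0,1],[-0.95,0,0.95,0,-7.2,0,1],[-1,0,1.05,0,-7.5,0,1]]]'; python3 -c "
from h import *;s=manip.read_state();print(np.round(s['joints'],4).tolist())"; 
python3 til.py .57 -.32 .37 -10 13
```

```text
time: 24.2
eef_pos: [0.5773, -0.3498, 0.327]
eef_rot: [1.524, 1.925, -0.632]
contact_force: [0.2, 0.6, -3.3]
finger_gap: 0.0546
[0.3938, 0.3984, -0.3584, 2.0077, 1.2281, 0.9506, -0.5615]
[ 0.22153354 -0.95956719 -0.17364818] [ 0.57996901 -0.36318052  0.36218583] [-1.15  -0.017 -0.51 ] [ 0.018 -5.853  0.034]
```

```bash
python3 -m pendant '[[[-0.1,0,0,0,-0.6,0,1],[-0.2,0,-0.05,0,-1.2,0,1],[-0.35,0,-0.1,0,-1.8,0,1],[-0.5,0,-0.15,0,-2.4,0,1],[-0.6,0,-0.2,0,-3,0,1],[-0.7,0,-0.25,0,-3.6,0,1],[-0.8,0,-0.3,0,-4.2,0,1],[-0.95,0,-0.4,0,-4.8,0,1],[-1.05,0,-0.45,0,-5.4,0,1],[-1.15,0,-0.5,0,-5.85,0,1]]]'; python3 - <<'E'
from plan import *
s=manip.read_state();q=np.array(s['joints']);print(np.round(q,3).tolist(),full(q)[0]-s['eef_pos'])
a=shot('side','s10');b=shot('top','t10')
cv2.imwrite('pics/c15.png',np.hstack([a[0:300,240:640],b[50:350,240:640]]))
# continuation with yaw fixed (azimuth of z fixed -77)
for el in (0,10,20,28,35):
  def f(qq,el=el):
    x,M=full(qq); z=M[:,2]; m=x-z*.045; t=np.array([np.cos(np.radians(el))*.2225,-np.cos(np.radians(el))*.975,np.sin(np.radians(el))])
    return list((m-[.57,-.32,.37+.03*(el+10)/45])*20)+list((z-t)*5)+[M[2,1]*5]+list((qq-q)*.03)
  r=least_squares(f,np.clip(q,lo+.01,hi-.01),bounds=(lo,hi)); q=r.x; print(el,round(np.linalg.norm(r.fun[:7]),2),np.round(q,2).tolist(),full(q)[0]-full(q)[1][:,2]*P[3])
E
```

```text
time: 25.2
eef_pos: [0.5813, -0.363, 0.3613]
eef_rot: [1.148, 1.45, -0.966]
contact_force: [0.3, 0.7, -3.7]
finger_gap: 0.0545
[0.147, 0.572, -0.226, 2.195, 1.72, 1.452, -1.164] [-0.00676506 -0.02623939  0.00057035]
0 0.0 [0.06, 0.66, -0.19, 2.21, 1.73, 1.65, -1.27] [ 0.50459758 -0.03340372  0.37667137]
10 0.0 [0.0, 0.74, -0.1, 2.22, 1.77, 1.78, -1.38] [ 0.50559171 -0.03775607  0.33229525]
20 0.0 [-0.16, 0.86, 0.17, 2.21, 1.76, 1.78, -1.52] [ 0.50854288 -0.05068295  0.28947234]
28 0.0 [-0.24, 0.97, 0.34, 2.19, 1.74, 1.78, -1.62] [ 0.51225347 -0.06694423  0.25733712]
35 0.0 [-0.28, 1.07, 0.48, 2.17, 1.71, 1.78, -1.7] [ 0.51642523 -0.08522654  0.2313994 ]
```

View pics/c15.png

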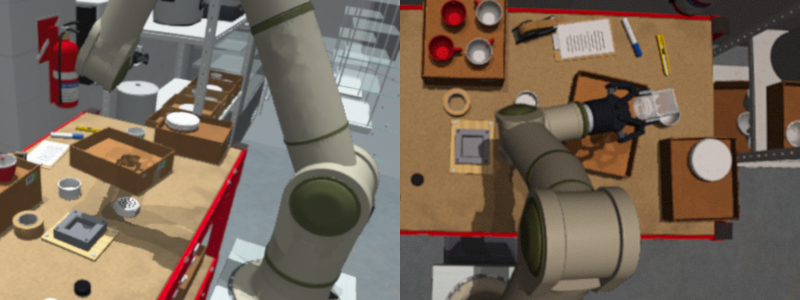

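```bash
python3 til.py .57 -.32 .36 10 13;  python3 til.py .57 -.32 .36 25 13
```

```text
[ 0.22153354 -0.95956719  0.17364818] [ 0.57996901 -0.36318052  0.36781417] [-0.246 -0.044 -0.045] [ 0.034 -3.349  0.036]
[ 0.20387489 -0.88307918  0.42261826] [ 0.57917437 -0.35973856  0.37901782] [-0.593 -0.045 -0.227] [ 0.039 -5.849  0.032]
```

```bash
python3 -m pendant '[[[-0.05,0,0,0,-0.6,0,1],[-0.1,0,0,0,-1.2,0,1],[-0.15,0,0,0,-1.8,0,1],[-0.2,0,0,0,-2.4,0,1],[-0.25,0,-0.05,0,-3,0,1],[-0.35,0,-0.1,0,-3.6,0,1],[-0.4,0,-0.1,0,-4.2,0,1],[-0.45,0,-0.15,0,-4.8,0,1],[-0.55,0,-0.2,0,-5.4,0,1],[-0.6,0,-0.23,0,-5.85,0,1]]]'; python3 - <<'E'
from plan import *
s=manip.read_state();q=np.array(s['joints']);print(np.round(q,3).tolist(),np.degrees(np.arcsin(R.from_rotvec(s['eef_rot']).as_matrix()[2,2])))
a=shot('side','s11');b=shot('top','t11')
cv2.imwrite('pics/c16.png',np.hstack([a[0:300,240:640],b[50:350,240:640]]))
E
python3 til.py .57 -.32 .36 38 13
```

```text
time: 26.3
eef_pos: [0.5811, -0.3596, 0.3788]
eef_rot: [0.753, 0.953, -1.187]
contact_force: [0.5, -0.4, -3.0]
finger_gap: 0.0545
[-0.117, 0.927, 0.217, 2.232, 1.799, 1.841, -1.619] 25.028070378870897
[ 0.17726385 -0.76781409  0.61566148] [ 0.57797687 -0.35455163  0.38770477] [-0.372 -0.084 -0.022] [ 0.052 -2.172  0.02 ]
```

View pics/c16.png

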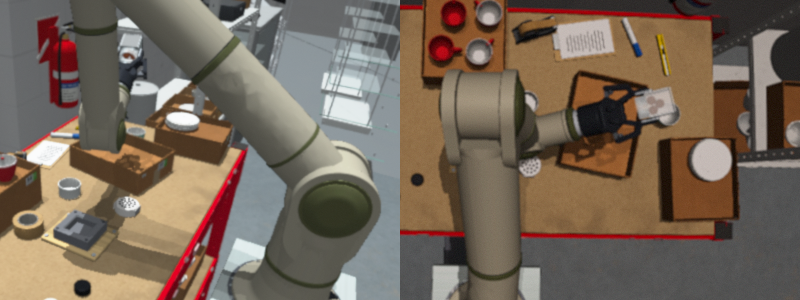

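```bash
python3 -m pendant '[[[0,0,0,0,-0.25,0,1],[-0.05,0,0,0,-0.5,0,1],[-0.1,0,0,0,-0.75,0,1],[-0.15,-0.02,0,0,-1,0,1],[-0.2,-0.04,0,0,-1.25,0,1],[-0.25,-0.05,0,0,-1.5,0,1],[-0.3,-0.06,0,0,-1.75,0,1],[-0.35,-0.08,0,0,-2,0,1],[-0.37,-0.08,0,0,-2.2,0,1],[-0.37,-0.08,0,0,-2.2,0,1]]]'; python3 - <<'E'
from plan import *
s=manip.read_state();q=np.array(s['joints']);print(np.round(q,3).tolist(),np.degrees(np.arcsin(R.from_rotvec(s['eef_rot']).as_matrix()[2,2])))
a=shot('side','s12');b=shot('top','t12')
cv2.imwrite('pics/c17.png',np.hstack([cv2.resize(a[50:250,240:440],(400,400)),cv2.resize(b[80:230,390:540],(400,400),interpolation=2)]))
E
python3 til.py .57 -.32 .36 45 13
```

```text
time: 27.4
eef_pos: [0.5786, -0.355, 0.3874]
eef_rot: [0.598, 0.764, -1.245]
contact_force: [-0.8, 0.6, -1.9]
finger_gap: 0.0547
[-0.222, 1.103, 0.476, 2.201, 1.736, 1.847, -1.78] 38.23881354107975
[ 0.15906442 -0.68898368  0.70710678] [ 0.5771579  -0.35100427  0.39181981] [-0.194 -0.011 -0.025] [ 0.06  -1.138  0.014]
```

View pics/c17.png

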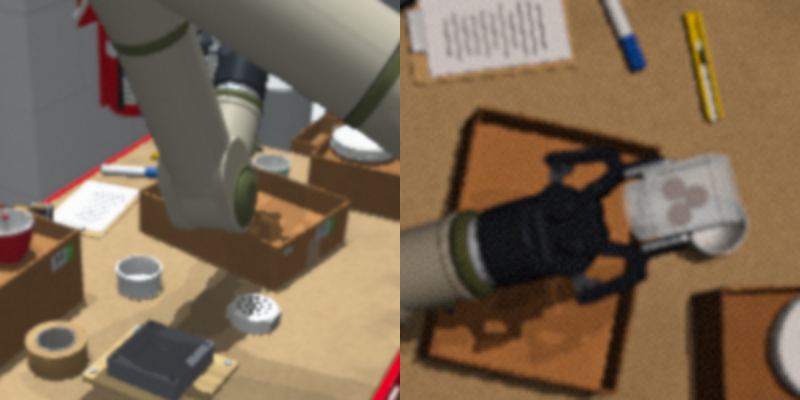

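```bash
cat > jarview.py <<'E'
from h import *
s=manip.read_state(); M=R.from_rotvec(s['eef_rot']).as_matrix(); T=np.array(s['eef_pos'])
# jar frame: origin at TCP + z*0.035 (tcp .053 when jar base .018), jar z=-tool z
def j(x,y,z): return T+M@np.array([x,y,.035-z])   # x,y in tool axes, z jar height
if __name__=='__main__':
    b=cv2.imread('pics/t12.png')
    k=4; u0,v0=430,90
    im=cv2.resize(b[90:220,430:560],None,fx=k,fy=k,interpolation=2)
    dn=M.T@np.array([0,0,-1.]); print('gravity in tool',dn)
    sx=np.sign(dn[0])
    for p,c in [((0,0,.08),(0,0,255)),((0,0,0),(255,0,0)),((0,0,.058),(0,255,255)),((sx*.0135,0,.048),(0,255,0)),((sx*.0135,0,.015),(255,0,255)),((sx*.0135,0,.09),(255,255,0))]:
        u=proj('top',[j(*p)])[0]; cv2.circle(im,tuple(np.round((u-[u0,v0])*k).astype(int).tolist()),4,c,-1); print(p,u)
    cv2.imwrite('pics/c18.png',im)
E
python3 jarview.py
```

```text
gravity in tool [ 0.78613714  0.00530287 -0.61802935]
(0, 0, 0.08) [477.67872739 158.49554279]
(0, 0, 0) [513.28011221 149.14905971]
(0, 0, 0.058) [487.19699024 155.99654792]
(np.float64(0.0135), 0, 0.048) [493.3263037  154.88538243]
(np.float64(0.0135), 0, 0.015) [507.99147357 151.04396204]
(np.float64(0.0135), 0, 0.09) [475.31571715 159.60334484]
```

View pics/c18.png

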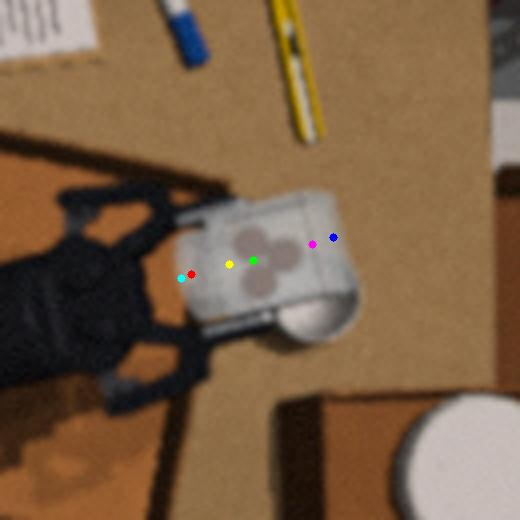

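```bash
python3 til.py .57 -.32 .37 52 13;  python3 -m pendant '[[[-0.1,0,0,0,-0.5,0,1],[-0.2,0,0,0,-1,0,1],[-0.25,0,-0.1,0,-1.4,0,1],[-0.3,0,-0.2,0,-1.8,0,1],[-0.35,0,-0.25,0,-2.2,0,1],[-0.35,0,-0.3,0,-2.3,0,1],[-0.35,0,-0.3,0,-2.3,0,1],[-0.35,0,-0.3,0,-2.3,0,1],[-0.35,0,-0.3,0,-2.3,0,1],[-0.35,0,-0.3,0,-2.3,0,1]]]'; python3 - <<'E'
from plan import *
s=manip.read_state();q=np.array(s['joints']);print(np.round(q,3).tolist(),np.degrees(np.arcsin(R.from_rotvec(s['eef_rot']).as_matrix()[2,2])))
b=shot('top','t12')
E
python3 jarview.py
```

```text
[ 0.1384937  -0.59988211  0.78801075] [ 0.57623222 -0.3469947   0.40546048] [-0.637 -0.013  0.148] [ 0.061 -2.304  0.011]
time: 28.5
eef_pos: [0.5751, -0.3419, 0.3908]
eef_rot: [0.441, 0.563, -1.289]
contact_force: [-0.5, 0.1, -3.3]
finger_gap: 0.0547
[-0.279, 1.294, 0.684, 2.141, 1.623, 1.848, -1.9] 51.94028931834764
gravity in tool [ 0.6163423   0.00460512 -0.7874649 ]
(0, 0, 0.08) [474.5350516  159.41200403]
(0, 0, 0) [506.55399939 150.30324797]
(0, 0, 0.058) [483.00082946 157.00389786]
(np.float64(0.0135), 0, 0.048) [490.07657243 155.54606015]
(np.float64(0.0135), 0, 0.015) [503.37367348 151.77611308]
(np.float64(0.0135), 0, 0.09) [473.97083404 160.11163595]
```

View pics/c18.png

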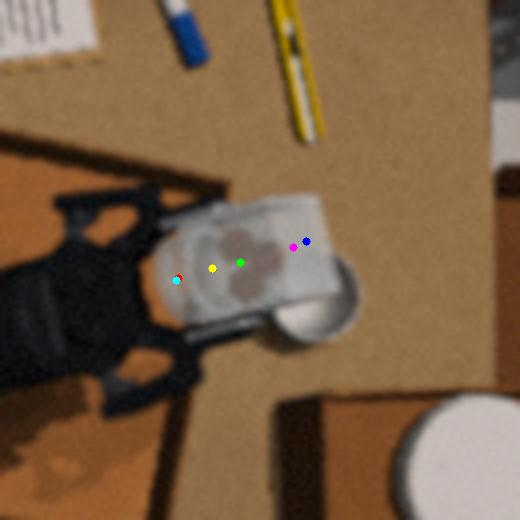

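```bash
python3 -m pendant '[[[0,0,0,0,0,1.4,1],[0,0,0,0,0,2.8,1],[0,0,0,0,0,4,1],[0,0,0,0,0,4,1],[0,0,0,0,0,2.6,1],[0,0,0,0,0,1.2,1],[0,0,0,0,0,-0.2,1],[0,0,0,0,0,-1.6,1],[0,0,0,0,0,-3,1],[0,0,0,0,0,-3,1]]]'; python3 - <<'E'
from plan import *
s=manip.read_state();q=np.array(s['joints']);print(np.round(q,3).tolist(),np.degrees(np.arcsin(R.from_rotvec(s['eef_rot']).as_matrix()[2,2])))
b=shot('top','t12')
E
python3 jarview.py
```

```text
time: 29.55
eef_pos: [0.5752, -0.3418, 0.3908]
eef_rot: [0.359, 0.652, -1.594]
contact_force: [0.6, 0.3, -2.3]
finger_gap: 0.055
[-0.301, 1.315, 0.723, 2.142, 1.614, 1.804, -1.586] 51.948995605078984
gravity in tool [ 0.58476549  0.19451383 -0.78753647]
(0, 0, 0.08) [474.49603249 159.37888368]
(0, 0, 0) [506.51373098 150.26506833]
(0, 0, 0.058) [482.96139407 156.96946242]
(np.float64(0.0135), 0, 0.048) [490.31854077 157.3479855 ]
(np.float64(0.0135), 0, 0.015) [503.63178412 153.61620948]
(np.float64(0.0135), 0, 0.09) [474.19411081 161.86675992]
```

View pics/c18.png

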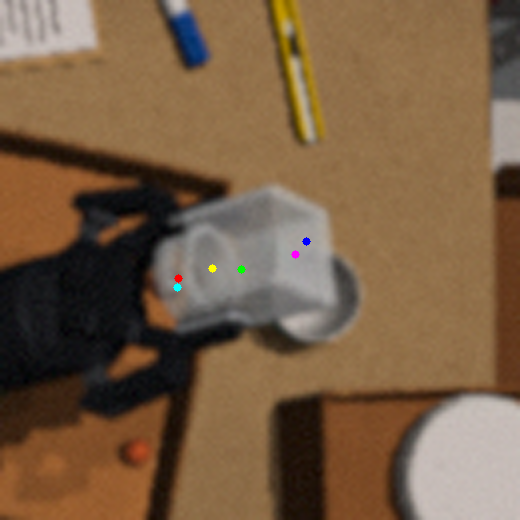

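The jar is empty, and a ball shows in the carton at full-picture (464,203). Tipping back upright the way I came.

```bash
python3 til.py .57 -.32 .37 10 13
```

```text
[ 0.22153354 -0.95956719  0.17364818] [ 0.57996901 -0.36318052  0.37781417] [0.804 0.256 0.107] [-1.044  6.943  2.881]
```

```bash
python3 -m pendant '[[[0.08,0.03,0,-0.1,0.7,0.3,1],[0.16,0.05,0,-0.2,1.4,0.6,1],[0.24,0.08,0,-0.3,2.1,0.9,1],[0.32,0.1,0,-0.4,2.8,1.2,1],[0.4,0.13,0.05,-0.5,3.5,1.5,1],[0.48,0.15,0.05,-0.6,4.2,1.8,1],[0.56,0.18,0.08,-0.7,4.9,2.1,1],[0.64,0.2,0.1,-0.85,5.6,2.4,1],[0.72,0.23,0.1,-0.95,6.3,2.65,1],[0.8,0.26,0.1,-1.05,6.95,2.9,1]]]'; python3 til.py .57 -.32 .37 -40 13;python3 -c "
from h import *;s=manip.read_state();print(np.round(s['joints'],4).tolist())"
```

```text
time: 30.6
eef_pos: [0.5798, -0.3629, 0.3778]
eef_rot: [0.932, 1.167, -1.099]
contact_force: [0.5, -0.8, -2.1]
finger_gap: 0.0546
[ 0.17232251 -0.74641077 -0.64278761] [ 0.57775451 -0.35358848  0.34107456] [ 1.154 -0.002 -0.522] [ 0.038  8.294 -0.047]
[-0.3459, 0.8239, 0.5082, 2.2658, 1.7924, 1.3591, -1.5459]
```

```bash
python3 -m pendant '[[[0.1,0,0,0,0.85,0,1],[0.25,0,-0.05,0,1.7,0,1],[0.35,0,-0.1,0,2.5,0,1],[0.45,0,-0.15,0,3.3,0,1],[0.6,0,-0.2,0,4.2,0,1],[0.7,0,-0.25,0,5,0,1],[0.8,0,-0.3,0,5.8,0,1],[0.95,0,-0.4,0,6.6,0,1],[1.05,0,-0.45,0,7.5,0,1],[1.15,0,-0.52,0,8.3,0,1]]]'; python3 til.py .57 -.30 .33 -90 13;python3 -c "
from h import *;s=manip.read_state();print(np.round(s['joints'],4).tolist())"
```

```text
time: 31.6
eef_pos: [0.5769, -0.3537, 0.3416]
eef_rot: [1.48, 1.853, -0.676]
contact_force: [-1.0, -1.1, -2.2]
finger_gap: 0.0547
[ 4.43389695e-16 -3.52688089e-16 -1.00000000e+00] [ 0.57  -0.3    0.285] [ 2.601  0.164 -0.152] [ 0.077  8.293 -0.036]
[-0.1693, 0.3923, 0.3746, 2.0661, 1.1819, 0.708, -0.5661]
```

```bash
python3 -m pendant '[[[0.2,0,0,0,0.85,0,1],[0.45,0,0,0,1.7,0,1],[0.7,0.05,0,0,2.5,0,1],[1,0.05,0,0,3.3,0,1],[1.3,0.1,-0.05,0,4.2,0,1],[1.6,0.1,-0.1,0,5,0,1],[1.9,0.1,-0.1,0,5.8,0,1],[2.2,0.15,-0.15,0,6.6,0,1],[2.4,0.15,-0.15,0,7.5,0,1],[2.6,0.16,-0.15,0.08,8.3,0,1]]]'; python3 go.py .52 -.1 .28 -38;python3 -c "
from h import *;s=manip.read_state();print(np.round(s['joints'],4).tolist());shot('side','s13')"
```

```text
time: 32.6
eef_pos: [0.5685, -0.3003, 0.2851]
eef_rot: [-1.963, -2.448, -0.006]
contact_force: [0.9, -0.3, -2.6]
finger_gap: 0.0547
[ 6.868 -0.127  0.207] [-0.018 -0.049  8.427]
[0.4548, 0.4494, -0.0805, 1.7338, 0.0369, 0.9626, 0.5803]
```

View pics/s13.png

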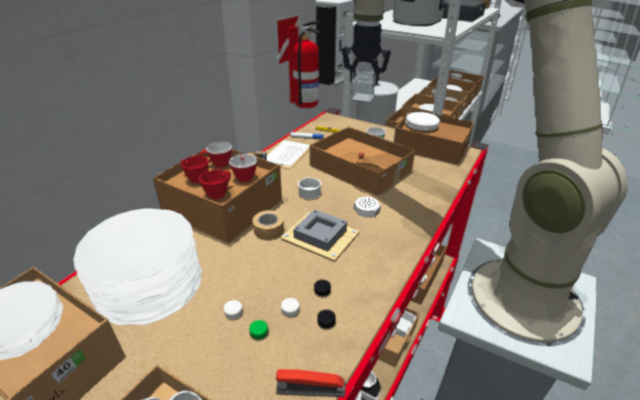

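```bash
python3 -m pendant '[[[0.7,0,0,0,0,0.85,1],[1.4,0,0,0,0,1.7,1],[2.1,0,0,0,0,2.5,1],[2.8,0,0.05,0,0,3.4,1],[3.5,0,0.1,0,0,4.2,1],[4.2,0,0.1,0,0,5,1],[4.9,0,0.15,0,0,5.9,1],[5.6,-0.1,0.2,0,0,6.8,1],[6.3,-0.1,0.2,0,0,7.6,1],[6.85,-0.13,0.2,0,0,8.4,1]]]'; python3 go.py .5018 .0503 .18 -90.4
```

```text
time: 33.65
eef_pos: [0.5188, -0.1012, 0.2797]
eef_rot: [-2.82, -1.365, 0.0]
contact_force: [-0.0, 0.2, -2.1]
finger_gap: 0.0547
[ 3.599 -3.549  3.365] [-8.600e-02  3.000e-03  8.679e+00]
```

```bash
python3 - <<'E'
from h import *
b=shot('top','t14'); cv2.imwrite('pics/c19.png',cv2.resize(b[100:250,380:540],(640,600),interpolation=2))
for r in manip.place_of('top','ball_0_center'):print(round(r['p'],2),np.round(r['centre'],3))
E
```

```text
0.43 [ 0.441 -0.368  0.042]
```

View pics/c19.png

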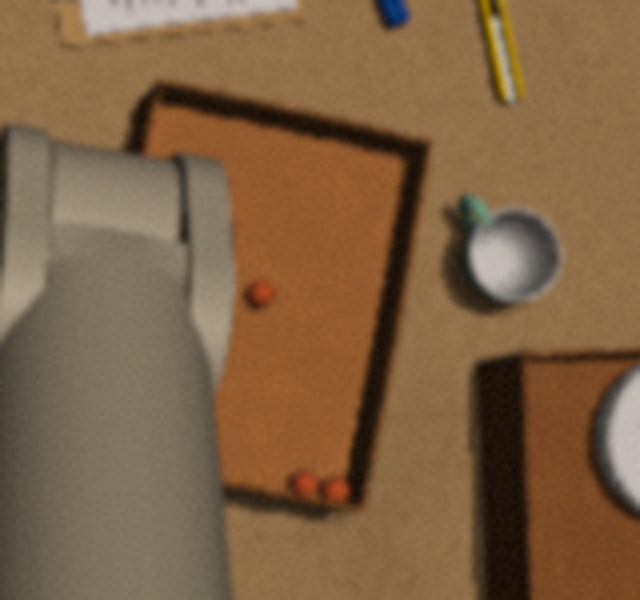

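```bash
python3 -m pendant '[[[0.35,-0.35,0,0,0,0.85,1],[0.7,-0.7,0,0,0,1.7,1],[1.1,-1.1,0.3,0,0,2.6,1],[1.5,-1.5,0.7,0,0,3.5,1],[1.8,-1.8,1.1,0,0,4.4,1],[2.2,-2.2,1.5,0,0,5.2,1],[2.6,-2.6,2,0,0,6.1,1],[2.9,-2.9,2.5,0,0,7,1],[3.3,-3.3,3,0,0,7.8,1],[3.6,-3.55,3.35,-0.09,0,8.68,1]]]'; python3 go.py .5018 .0503 .12 -90.4;python3 - <<'E'
from h import *
b=shot('top','t15');a=shot('side','s15'); cv2.imwrite('pics/c20.png',np.hstack([cv2.resize(b[100:250,380:540],(400,375),interpolation=2),cv2.resize(a[120:260,260:410],(400,375),interpolation=2)]))
E
```

```text
time: 34.75
eef_pos: [0.5006, 0.0512, 0.1799]
eef_rot: [3.141, -0.011, -0.001]
contact_force: [0.3, -0.0, -1.6]
finger_gap: 0.0546
[0.042 0.028 1.998] [0.009 0.007 0.003]
```

View pics/c20.png

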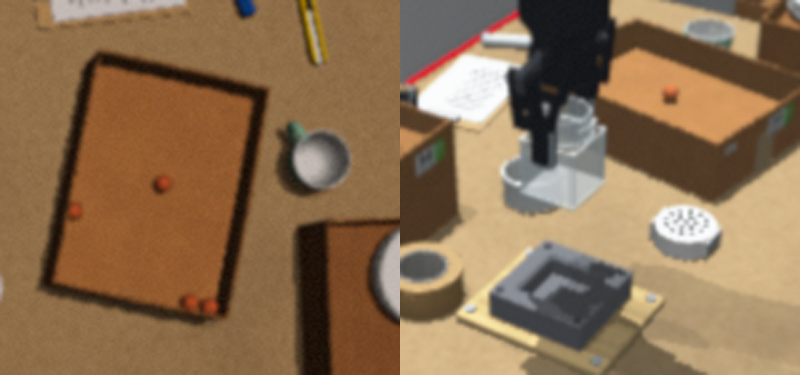

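All four balls are in the carton. In the top crop they show at (162,184), (75,211), (190,301) and (210,307). Lowering the jar into the holder.

```bash
python3 -m pendant '[[[0.04,0.03,0.5,0,0,0,1],[0.04,0.03,1,0,0,0,1],[0.04,0.03,1.5,0,0,0,1],[0.04,0.03,2,0,0,0,1],[0.04,0.03,2.4,0,0,0,1],[0.04,0.03,2.8,0,0,0,1],[0.04,0.03,3,0,0,0,1],[0.04,0.03,3.2,0,0,0,1],[0.04,0.03,3.3,0,0,0,1],[0.04,0.03,3.3,0,0,0,1]]]'; python3 go.py .5018 .0503 .0531 -90.4;python3 - <<'E'
from h import *
a=shot('side','s16'); cv2.imwrite('pics/c21.png',cv2.resize(a[160:245,275:365],(600,566),interpolation=2))
E
```

```text
time: 35.85
eef_pos: [0.5011, 0.0514, 0.0803]
eef_rot: [3.141, -0.002, -0.004]
contact_force: [0.9, -0.2, -2.8]
finger_gap: 0.0549
[0.026 0.035 0.908] [0.01  0.026 0.053]
```

View pics/c21.png

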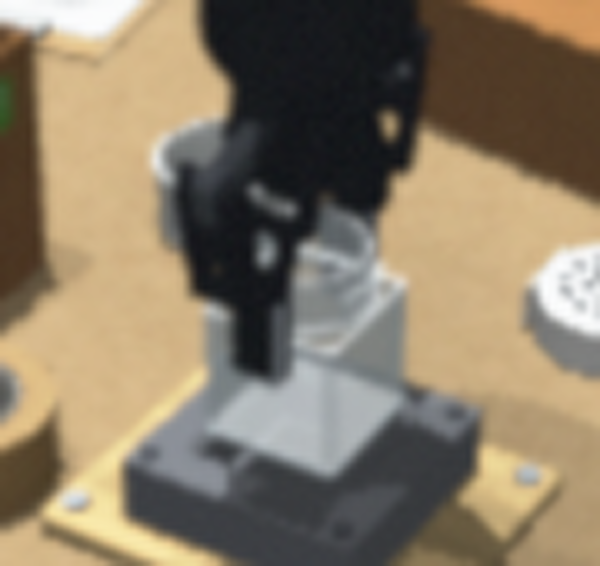

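```bash
python3 -m pendant '[[[0.03,0.05,0.1,0,0,0,1],[0.03,0.05,0.2,0,0,0,1],[0.03,0.05,0.3,0,0,0,1],[0.03,0.05,0.4,0,0,0,1],[0.03,0.05,0.5,0,0,0,1],[0.03,0.05,0.6,0,0,0,1],[0.03,0.05,0.7,0,0,0,1],[0.03,0.05,0.75,0,0,0,1],[0.03,0.05,0.8,0,0,0,1],[0.03,0.05,0.8,0,0,0,1]]]'; python3 go.py .5018 .0503 .0531 -90.4
```

```text
time: 36.9
eef_pos: [0.502, 0.0499, 0.0564]
eef_rot: [3.141, -0.002, -0.004]
contact_force: [0.0, -0.1, -2.1]
finger_gap: 0.0545
[-0.005 -0.014  0.111] [0.009 0.025 0.053]
```

No contact force, so it slid in freely. Last few millimetres now, then release.

```bash
python3 -m pendant '[[[0,0,0.03,0,0,0,1],[0,0,0.06,0,0,0,1],[0,0,0.09,0,0,0,1],[0,0,0.11,0,0,0,1],[0,0,0.11,0,0,0,1],[0,0,0.11,0,0,0,1],[0,0,0.11,0,0,0,1],[0,0,0.11,0,0,0,0],[0,0,0.11,0,0,0,0],[0,0,0.11,0,0,0,0]]]'; python3 -m pendant '[[[0,0,0,0,0,0,0],[0,0,0,0,0,0,0],[0,0,0,0,0,0,0],[0,0,-0.4,0,0,0,0],[0,0,-1,0,0,0,0],[0,0,-2,0,0,0,0],[0,0,-3,0,0,0,0],[0,0,-4,0,0,0,0],[0,0,-5,0,0,0,0],[0,0,-5,0,0,0,0]]]'; python3 - <<'E'
from h import *
b=shot('top','t17');a=shot('side','s17'); cv2.imwrite('pics/c22.png',np.hstack([cv2.resize(b[130:260,180:350],(400,306),interpolation=2),cv2.resize(a[165:240,275:365],(400,306),interpolation=2)]))
E
python3 go.py .45 .15 .2 40
```

```text
time: 37.9
eef_pos: [0.5021, 0.0499, 0.0531]
eef_rot: [3.141, -0.002, -0.004]
contact_force: [0.1, 0.3, 0.3]
finger_gap: 0.0854
time: 38.9
eef_pos: [0.504, 0.0501, 0.2072]
eef_rot: [-3.141, 0.003, -0.006]
contact_force: [-0.5, 0.6, 0.0]
finger_gap: 0.0856
[-1.756 -3.324  0.14 ] [-5.0000e-03  5.0000e-03 -2.1678e+01]
```

View pics/c22.png

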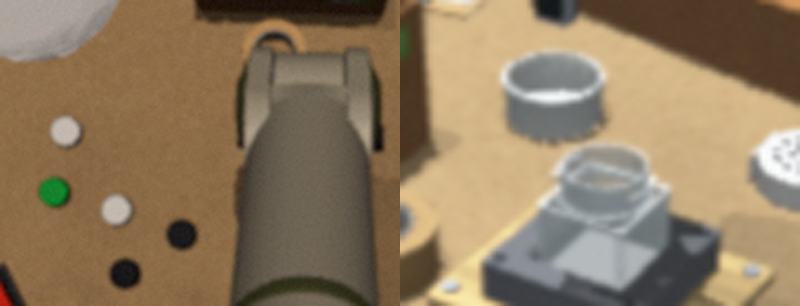

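```bash
cat > tab.py <<'E'
from h import *
def cyl(c,r=.019,h=.02,z0=0):
    t=np.linspace(0,2*np.pi,40); return np.array([[c[0]+r*np.cos(a),c[1]+r*np.sin(a),z] for a in t for z in(z0,z0+h)])
def cen(n,c,**k):
    H=cv2.convexHull(proj(n,cyl(c,**k)).astype(np.float32)); m=cv2.moments(H); return np.array([m['m10']/m['m00'],m['m01']/m['m00']]),m['m00']
def find(n,guess,im):
    out=[]
    for r in manip.silhouettes(n,'tablet_0'):
        m=r['region'].astype(np.uint8); M=cv2.moments(m,True)
        if M['m00']<20: continue
        u=np.array([M['m10'],M['m01']])/M['m00']
        col=im[r['region']].mean(0)
        c=ray(n,[u],.012)[0][:2]
        for _ in range(5):
            v,A=cen(n,c); c=c+ray(n,[u],.012)[0][:2]-ray(n,[v],.012)[0][:2]
        out.append((round(r['p'],2),np.round(c,4).tolist(),M['m00'],round(A),np.round(u,1).tolist(),np.round(col).tolist()))
    return out
if __name__=='__main__':
    for n in('top','side'):
        im=manip.grab_frame(n)
        for o in find(n,None,im):
            if min(o[-1])>90: print(n,*o)
E
python3 tab.py
```

```text
top 0.67 [0.5249, 0.3607] 141.0 148 [207.7, 186.0] [148.0, 160.0, 171.0]
top 0.57 [0.4283, 0.2934] 125.0 145 [229.1, 219.1] [158.0, 169.0, 179.0]
side 0.83 [0.5239, 0.3608] 289.0 326 [233.0, 309.1] [200.0, 206.0, 206.0]
side 0.53 [0.4289, 0.2938] 300.0 319 [289.3, 306.6] [200.0, 207.0, 208.0]
```

```bash
python3 go.py .4286 .2936 .10 -45
```

```text
[-2.438 -8.123  3.408] [-3.000e-03  4.400e-02 -7.513e+00]
```

```bash
python3 -m pendant '[[[-0.25,-0.9,0,0,0,-0.8,0.2],[-0.5,-1.8,0,0,0,-1.6,0.2],[-0.8,-2.7,0,0,0,-2.4,0.2],[-1.1,-3.6,0,0,0,-3.2,0.2],[-1.4,-4.6,0.5,0,0,-4.1,0.2],[-1.7,-5.6,1,0,0,-5,0.2],[-2,-6.6,1.6,0,0,-5.9,0.2],[-2.3,-7.6,2.2,0,0,-6.8,0.2],[-2.44,-8.12,2.8,0,0,-7.5,0.2],[-2.44,-8.12,3.4,0,0,-7.5,0.2]]]'; python3 go.py .4286 .2936 .007 -45; python3 tab.py
```

```text
time: 40.2
eef_pos: [0.4273, 0.2961, 0.0985]
eef_rot: [-2.898, -1.209, 0.009]
contact_force: [1.3, 0.1, -0.3]
finger_gap: 0.0683
[-0.016  0.1    3.051] [-0.033  0.044  0.046]
top 0.69 [0.5269, 0.3607] 114.0 148 [207.7, 185.3] [166.0, 176.0, 186.0]
side 0.65 [0.428, 0.2937] 237.0 320 [289.6, 306.7] [125.0, 131.0, 129.0]
side 0.59 [0.5236, 0.3619] 292.0 327 [232.7, 309.5] [198.0, 204.0, 204.0]
```

```bash
python3 -m pendant '[[[-0.02,0.1,0.4,0,0.04,0,0.2],[-0.02,0.1,0.8,0,0.04,0,0.2],[-0.02,0.1,1.2,0,0.04,0,0.2],[-0.02,0.1,1.6,0,0.04,0,0.2],[-0.02,0.1,2,0,0.04,0,0.2],[-0.02,0.1,2.4,0,0.04,0,0.2],[-0.02,0.1,2.7,0,0.04,0,0.2],[-0.02,0.1,2.9,0,0.04,0,0.2],[-0.02,0.1,3.05,0,0.04,0,0.2],[-0.02,0.1,3.05,0,0.04,0,0.2]]]'; python3 - <<'E'
from h import *
a=shot('side','s18'); cv2.imwrite('pics/c23.png',cv2.resize(a[250:340,240:350],(660,540),interpolation=2))
E
python3 go.py .4286 .2936 .007 -45
```

```text
time: 41.4
eef_pos: [0.4293, 0.2898, 0.0077]
eef_rot: [-2.903, -1.199, 0.005]
contact_force: [-0.9, 0.1, 0.2]
finger_gap: 0.0684
[ 0.068 -0.107  0.036] [-0.019  0.023 -0.022]
```

View pics/c23.png

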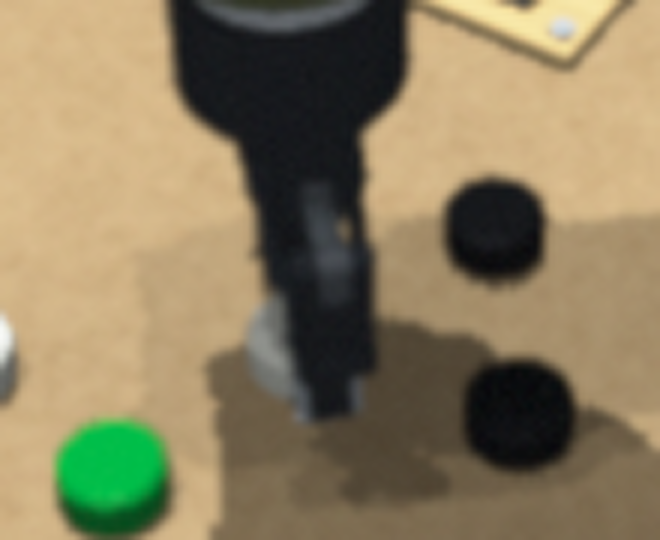

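```bash
python3 -m pendant '[[[0.07,-0.11,0,0,0.02,0,0.2],[0.07,-0.11,0,0,0.02,0,0.2],[0.07,-0.11,0,0,0.02,0,0.2],[0.07,-0.11,0,0,0.02,0,1],[0.07,-0.11,0,0,0.02,0,1],[0.07,-0.11,0,0,0.02,0,1],[0.07,-0.11,0,0,0.02,0,1],[0.07,-0.11,0,0,0.02,0,1],[0.07,-0.11,0,0,0.02,0,1],[0.07,-0.11,0,0,0.02,0,1]]]'; python3 go.py .4286 .2936 .15 -45
```

```text
time: 42.45
eef_pos: [0.4287, 0.2937, 0.0087]
eef_rot: [-2.902, -1.198, 0.001]
contact_force: [-1.3, -1.5, 8.9]
finger_gap: 0.035
[-2.00e-03 -9.00e-03 -4.71e+00] [-0.018 -0.002 -0.024]
```

```bash
python3 -m pendant '[[[0,0,-0.3,0,0,0,1],[0,0,-0.6,0,0,0,1],[0,0,-1,0,0,0,1],[0,0,-1.5,0,0,0,1],[0,0,-2,0,0,0,1],[0,0,-2.7,0,0,0,1],[0,0,-3.4,0,0,0,1],[0,0,-4.1,0,0,0,1],[0,0,-4.8,0,0,0,1],[0,0,-4.8,0,0,0,1]]]'; python3 - <<'E'
from tab import *
b=shot('top','t19');a=shot('side','s19'); cv2.imwrite('pics/c24.png',np.hstack([cv2.resize(b[165:228,282:342],(400,420),interpolation=2),cv2.resize(a[200:290,230:330],(400,420),interpolation=2)]))
for n in('side','top'):
    for t in('jar','jar_mouth','holder_pocket'):
        for r in manip.place_of(n,t)[:1]:print(n,t,round(r['p'],2),np.round(r['centre'],4))
E
```

```text
time: 43.45
eef_pos: [0.4299, 0.2941, 0.1559]
eef_rot: [-2.901, -1.197, -0.006]
contact_force: [-0.2, -0.3, -0.3]
finger_gap: 0.0348
side jar 0.59 [0.5032 0.0501 0.0203]
side jar_mouth 0.73 [0.5027 0.0473 0.1012]
side holder_pocket 0.77 [0.5015 0.0497 0.0179]
top jar 0.59 [0.5035 0.0525 0.0176]
top jar_mouth 0.73 [0.5027 0.0467 0.0986]
top holder_pocket 0.66 [0.5016 0.0506 0.0204]
```

View pics/c24.png

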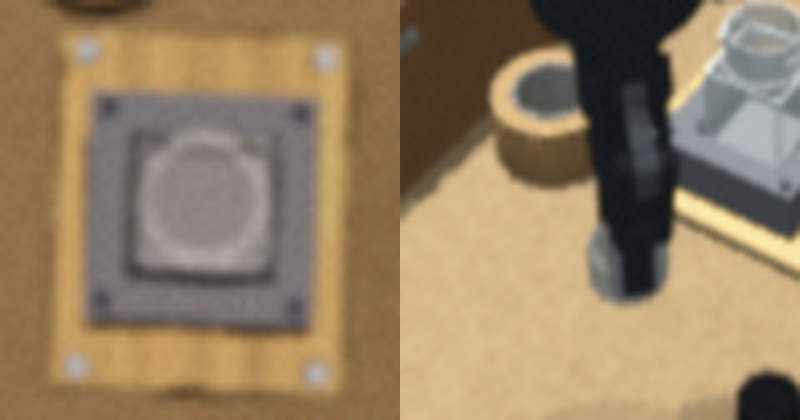

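```bash
python3 - <<'E'
from h import *
b=cv2.imread('pics/t19.png')
c=cv2.resize(b[175:215,292:332],None,fx=15,fy=15,interpolation=cv2.INTER_CUBIC)
for cx,cy,col in((.5005,.050,(0,0,255)),(.5025,.049,(0,255,0))):
    t=np.linspace(0,2*np.pi,60)
    for r,z in((.0235,.098),):
        p=proj('top',np.c_[cx+r*np.cos(t),cy+r*np.sin(t),0*t+z]); p=((p-[292,175]+.5)*15).astype(np.int32); cv2.polylines(c,[p],True,col,1)
cv2.imwrite('pics/c25.png',c)
E
```

```text
(no output)
```

View pics/c25.png

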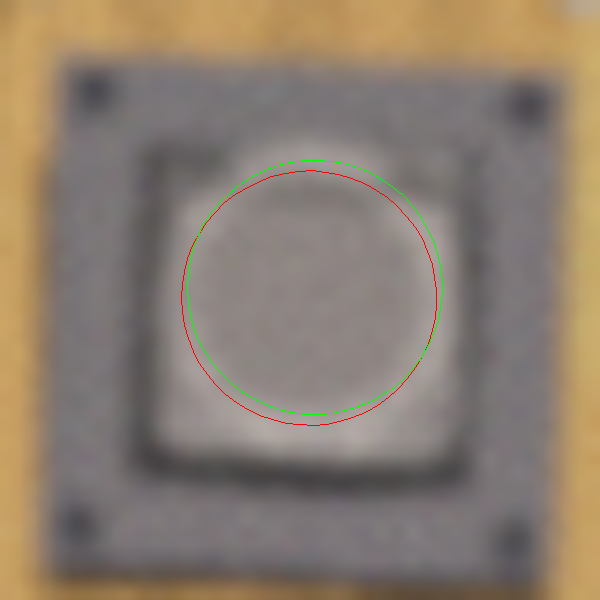

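```bash
python3 go.py .5018 .050 .155 -45
```

```text
[-3.988  7.468 -0.111] [-0.019  0.011 -0.024]
```

```bash
python3 -m pendant '[[[-0.5,0.9,-0.1,0,0,0,1],[-1,1.9,-0.1,0,0,0,1],[-1.5,2.8,-0.1,0,0,0,1],[-2,3.8,-0.1,0,0,0,1],[-2.5,4.7,-0.1,0,0,0,1],[-3,5.6,-0.1,0,0,0,1],[-3.5,6.6,-0.1,0,0,0,1],[-3.99,7.47,-0.1,0,0,0,1],[-3.99,7.47,-0.1,0,0,0,1],[-3.99,7.47,-0.1,0,0,0,1]]]'; python3 go.py .5018 .050 .115 -45
```

```text
time: 44.85
eef_pos: [0.5017, 0.0493, 0.1542]
eef_rot: [-2.904, -1.195, 0.004]
contact_force: [0.5, 0.6, -0.8]
finger_gap: 0.0348
[ 0.022 -0.01   1.308] [-0.025  0.017 -0.043]
```

```bash
python3 -m pendant '[[[0.02,-0.01,0.3,0,0,0,1],[0.02,-0.01,0.6,0,0,0,1],[0.02,-0.01,0.9,0,0,0,1],[0.02,-0.01,1.1,0,0,0,1],[0.02,-0.01,1.25,0,0,0,1],[0.02,-0.01,1.3,0,0,0,1],[0.02,-0.01,1.3,0,0,0,1],[0.02,-0.01,1.3,0,0,0,1],[0.02,-0.01,1.3,0,0,0,1],[0.02,-0.01,1.3,0,0,0,1]]]'; python3 go.py .5018 .050 .10 -45;python3 - <<'E'
from h import *
a=shot('side','s20'); cv2.imwrite('pics/c26.png',cv2.resize(a[160:245,275:365],(600,566),interpolation=2))
E
```

```text
time: 45.85
eef_pos: [0.5019, 0.05, 0.1155]
eef_rot: [-2.904, -1.195, 0.003]
contact_force: [1.0, -0.4, 0.3]
finger_gap: 0.0348
[-0.001 -0.003  0.517] [-0.022  0.013 -0.043]
```

View pics/c26.png

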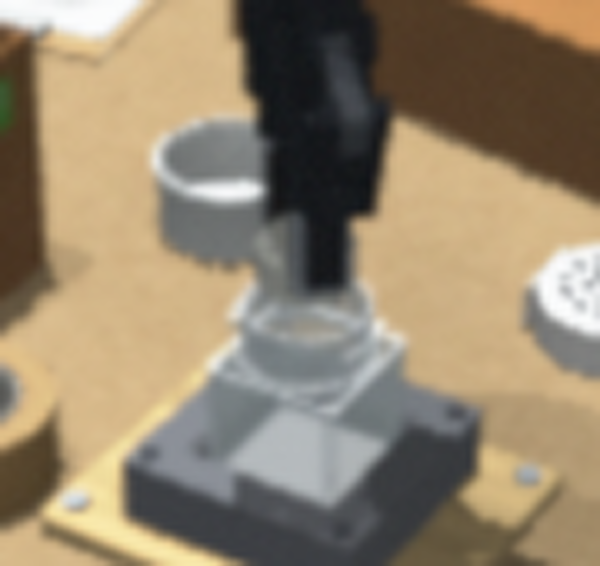

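```bash
python3 -m pendant '[[[0,0,0.05,0,0,0,1],[0,0,0.1,0,0,0,1],[0,0,0.15,0,0,0,1],[0,0,0.2,0,0,0,1],[0,0,0.25,0,0,0,1],[0,0,0.3,0,0,0,1],[0,0,0.35,0,0,0,1],[0,0,0.4,0,0,0,1],[0,0,0.45,0,0,0,1],[0,0,0.45,0,0,0,1]]]';python3 - <<'E'
from h import *
a=shot('side','s21'); cv2.imwrite('pics/c27.png',cv2.resize(a[170:235,285:355],(600,557),interpolation=2))
E
```

```text
time: 46.9
eef_pos: [0.5017, 0.0499, 0.1018]
eef_rot: [-2.904, -1.195, 0.004]
contact_force: [0.2, -0.9, -1.5]
finger_gap: 0.0351
```

View pics/c27.png

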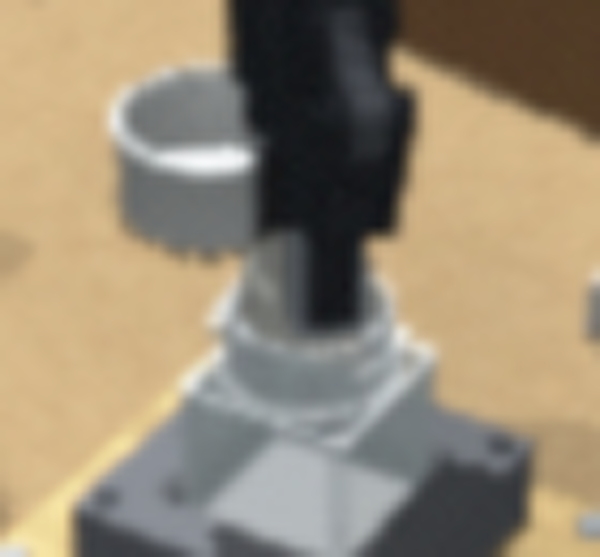

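```bash
python3 -m pendant '[[[0,0,0.05,0,0,0,1],[0,0,0.08,0,0,0,1],[0,0,0.08,0,0,0,1],[0,0,0.08,0,0,0,0.3],[0,0,0.08,0,0,0,0.2],[0,0,0.08,0,0,0,0.2],[0,0,0.08,0,0,0,0.2],[0,0,0.08,0,0,0,0.2],[0,0,0.08,0,0,0,0.2],[0,0,0.08,0,0,0,0.2]]]';python3 - <<'E'
from h import *
a=shot('side','s22'); cv2.imwrite('pics/c28.png',cv2.resize(a[170:235,285:355],(600,557),interpolation=2))
E
```

```text
time: 47.95
eef_pos: [0.5018, 0.05, 0.0995]
eef_rot: [-2.904, -1.195, 0.004]
contact_force: [1.1, 0.1, 0.9]
finger_gap: 0.0685
```

View pics/c28.png

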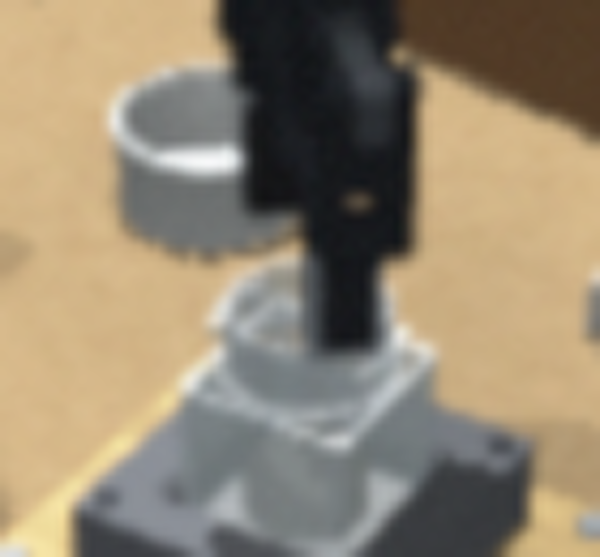

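```bash
python3 go.py .5245 .3607 .17 -100;python3 - <<'E'
from h import *
for z in(.05,.1,.15):print(ray('top',[[187,110],[205,151],[190,156]],z))
E
python3 -m pendant '[[[0,0,-0.5,0,0,0,0.2],[0,0,-1,0,0,0,0.2],[0,0,-1.5,0,0,0,0.2],[0,0,-2,0,0,0,0.2],[0,0,-2,0,0,0,0.2],[0,0,-2,0,0,0,0.2],[0,0,-2,0,0,0,0.2],[0,0,-2,0,0,0,0.2],[0,0,-2,0,0,0,0.2],[0,0,-2,0,0,0,0.2]]]';python3 go.py .5245 .3607 .16 -100
```

```text
[ 7.826 -6.829 -2.346] [-0.014  0.025  9.124]
[[0.74319624 0.42174572 0.05      ]
 [0.62304199 0.3633493  0.05      ]
 [0.60760051 0.40658142 0.05      ]]
[[0.73041912 0.40740016 0.1       ]
 [0.61481    0.35121271 0.1       ]
 [0.59995263 0.39280948 0.1       ]]
[[0.717642   0.39305459 0.15      ]
 [0.606578   0.33907613 0.15      ]
 [0.59230474 0.37903754 0.15      ]]
time: 49.0
eef_pos: [0.5018, 0.0499, 0.1591]
eef_rot: [-2.903, -1.195, 0.005]
contact_force: [-0.1, 0.1, -0.6]
finger_gap: 0.0683
[ 7.832 -6.825 -0.028] [-0.015  0.032  9.124]
```

```bash
python3 -c "
from h import *
for p in([.735,.41,.05],[.73,.407,.1],[.718,.393,.15]):print(proj('side',[p]))"
python3 -m pendant '[[[0.7,-0.6,0,0,0,0.9,0.2],[1.5,-1.3,0,0,0,1.8,0.2],[2.3,-2,0,0,0,2.7,0.2],[3.1,-2.7,0,0,0,3.6,0.2],[3.9,-3.4,0,0,0,4.5,0.2],[4.7,-4.1,0,0,0,5.4,0.2],[5.5,-4.8,0,0,0,6.4,0.2],[6.3,-5.5,0,0,0,7.4,0.2],[7.1,-6.2,0,0,0,8.3,0.2],[7.83,-6.83,0,0,0,9.1,0.2]]]'; python3 tab.py; python3 go.py .5245 .3607 .06 -100
```

```text
[[141.99200204 270.93432895]]
[[138.69770373 253.67725383]]
[[141.82415718 233.40912634]]
time: 50.0
eef_pos: [0.5241, 0.3626, 0.1589]
eef_rot: [-3.13, 0.274, 0.006]
contact_force: [0.9, 0.0, -0.4]
finger_gap: 0.0685
top 0.51 [0.5017, 0.0522] 130.0 135 [311.5, 196.1] [166.0, 176.0, 185.0]
side 0.76 [0.5299, 0.3906] 315.0 343 [221.1, 317.5] [152.0, 159.0, 159.0]
[0.035 0.008 3.286] [0.011 0.037 0.046]
```

The side network now puts the tablet at (0.530, 0.391), so it was probably knocked aside. I'll check the picture before reaching.

```bash
python3 - <<'E'
from tab import *
a=shot('side','s23'); cv2.imwrite('pics/c29.png',cv2.resize(a[190:350,150:350],(750,600),interpolation=2))
for o in find('side',None,a): print(o)
print(proj('side',[[.53,.39,.01],[.5245,.3607,.01]]))
E
```

```text
(0.87, [0.3483, 0.2824], 283.0, 341, [325.5, 318.9], [29.0, 29.0, 30.0])
(0.61, [0.5312, 0.3902], 309.0, 342, [220.7, 317.2], [157.0, 164.0, 163.0])
(0.48, [0.3973, 0.2145], 252.0, 286, [321.9, 288.4], [35.0, 38.0, 40.0])
[[221.27696399 317.25888343]
 [232.83572012 308.89872641]]
```

View pics/c29.png

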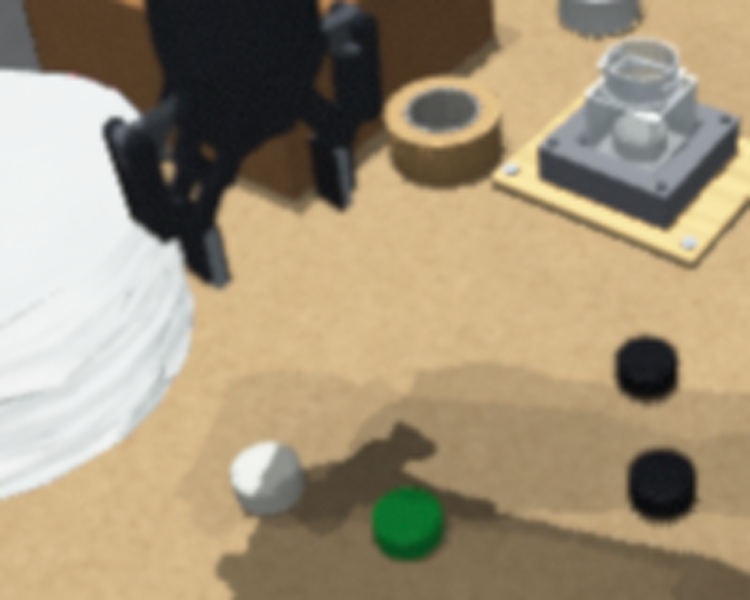

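```bash
python3 - <<'E'
from tab import *
a=manip.grab_frame('side')
c=cv2.resize(a[295:340,200:275],None,fx=10,fy=10,interpolation=cv2.INTER_CUBIC)
H=cv2.convexHull(proj('side',cyl([.5305,.3905])).astype(np.float32)).reshape(-1,2)
cv2.polylines(c,[((H-[200,295]+.5)*10).astype(np.int32)],True,(0,0,255),1)
cv2.imwrite('pics/c30.png',c)
E
```

```text
(no output)
```

View pics/c30.png

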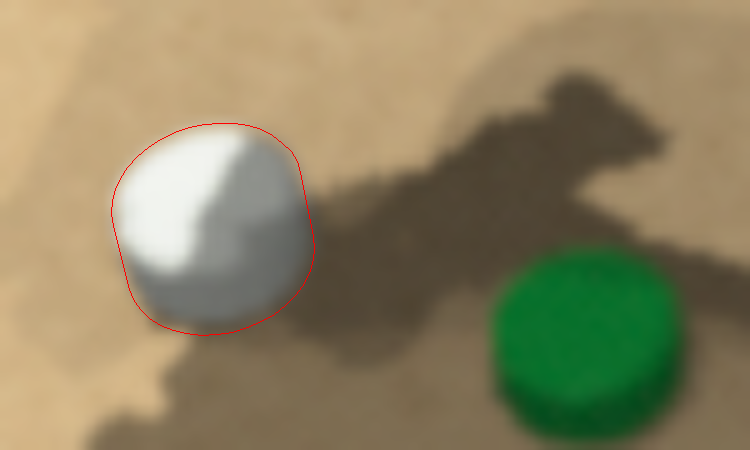

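```bash
python3 go.py .5303 .390 .06 -100; python3 -m pendant '[[[0.3,-0.4,0,0,0,0,0.2],[0.3,-0.8,0,0,0,0,0.2],[0.3,-0.85,0.5,0,0,0,0.2],[0.3,-0.85,1,0,0,0,0.2],[0.3,-0.85,1.5,0,0,0,0.2],[0.3,-0.85,2,0,0,0,0.2],[0.3,-0.85,2.5,0,0,0,0.2],[0.3,-0.85,3,0,0,0,0.2],[0.3,-0.85,3.3,0,0,0,0.2],[0.3,-0.85,3.3,0,0,0,0.2]]]';  python3 go.py .5303 .390 .008 -100
```

```text
[ 0.025 -1.045  3.303] [0.009 0.035 0.015]
time: 51.35
eef_pos: [0.5368, 0.3823, 0.0584]
eef_rot: [3.128, -0.271, -0.008]
contact_force: [0.2, -0.9, -0.5]
finger_gap: 0.0684
[-0.251 -0.22   1.682] [0.025 0.049 0.014]
```

```bash
python3 -m pendant '[[[-0.25,-0.22,0,0,0.05,0,0.2],[-0.25,-0.22,0,0,0.05,0,0.2],[-0.25,-0.22,0,0,0.05,0,0.2],[-0.25,-0.22,0.3,0,0.05,0,0.2],[-0.25,-0.22,0.7,0,0.05,0,0.2],[-0.25,-0.22,1.1,0,0.05,0,0.2],[-0.25,-0.22,1.4,0,0.05,0,0.2],[-0.25,-0.22,1.6,0,0.05,0,0.2],[-0.25,-0.22,1.67,0,0.05,0,0.2],[-0.25,-0.22,1.67,0,0.05,0,0.2]]]';  python3 go.py .5303 .390 .008 -100;  python3 - <<'E'
from h import *
a=shot('side','s24'); cv2.imwrite('pics/c31.png',cv2.resize(a[260:350,170:290],(720,540),interpolation=2))
E
```

```text
time: 52.35
eef_pos: [0.5303, 0.3898, 0.008]
eef_rot: [3.127, -0.272, -0.001]
contact_force: [0.7, 0.5, -0.1]
finger_gap: 0.0681
[-0.    -0.006 -0.001] [0.029 0.002 0.012]
```

View pics/c31.png

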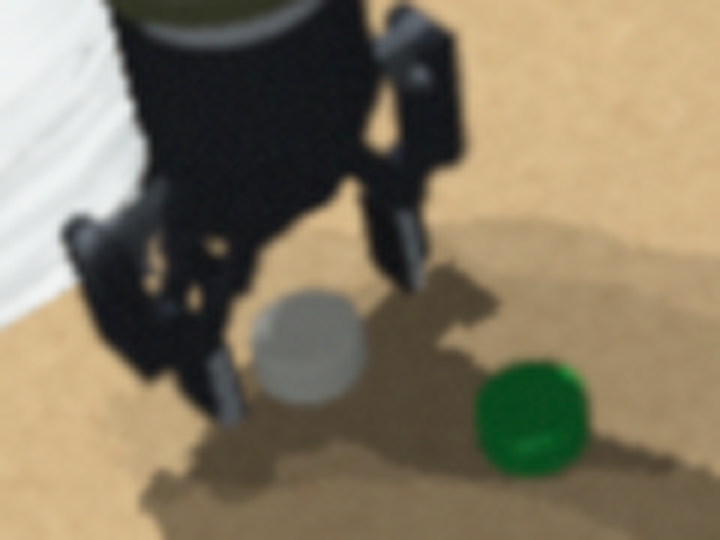

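```bash
python3 - <<'E'
from tab import *
a=manip.grab_frame('side')
for o in find('side',None,a):
    if o[-1][0]>70: print(o)
c=cv2.resize(a[290:335,195:250],None,fx=12,fy=12,interpolation=cv2.INTER_CUBIC)
for p,col in(([.5303,.390],(0,0,255)),([.527,.390],(0,255,0))):
    H=cv2.convexHull(proj('side',cyl(p)).astype(np.float32)).reshape(-1,2)
    cv2.polylines(c,[((H-[195,290]+.5)*12).astype(np.int32)],True,col,1)
cv2.imwrite('pics/c32.png',c)
E
```

```text
(0.71, [0.5313, 0.3899], 270.0, 342, [220.8, 317.1], [105.0, 110.0, 109.0])
```

View pics/c32.png

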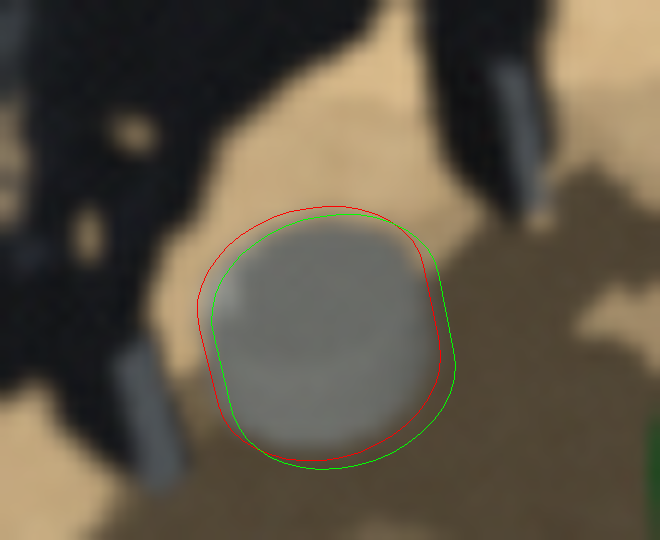

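```bash
python3 -m pendant '[[[0,0,0,0,0,0,1],[0,0,0,0,0,0,1],[0,0,0,0,0,0,1],[0,0,0,0,0,0,1],[0,0,0,0,0,0,1],[0,0,0,0,0,0,1],[0,0,0,0,0,0,1],[0,0,0,0,0,0,1],[0,0,0,0,0,0,1],[0,0,0,0,0,0,1]]]';  python3 -m pendant '[[[0,0,-0.3,0,0,0,1],[0,0,-0.6,0,0,0,1],[0,0,-1,0,0,0,1],[0,0,-1.5,0,0,0,1],[0,0,-2,0,0,0,1],[0,0,-2.7,0,0,0,1],[0,0,-3.4,0,0,0,1],[0,0,-4.1,0,0,0,1],[0,0,-4.8,0,0,0,1],[0,0,-4.8,0,0,0,1]]]'; python3 go.py .5018 .05 .155 -60;  python3 - <<'E'
from h import *
a=shot('side','s25'); cv2.imwrite('pics/c33.png',cv2.resize(a[180:350,150:350],(700,595),interpolation=2))
E
```

```text
time: 53.5
eef_pos: [0.5307, 0.3903, 0.0096]
eef_rot: [3.128, -0.272, 0.001]
contact_force: [-1.9, 0.3, 7.1]
finger_gap: 0.0349
time: 54.5
eef_pos: [0.5321, 0.3913, 0.1576]
eef_rot: [-3.127, 0.272, -0.007]
contact_force: [1.0, 0.8, -0.2]
finger_gap: 0.0345
[ 0.969 11.382  0.06 ] [-0.011 -0.049 -6.656]
```

View pics/c33.png

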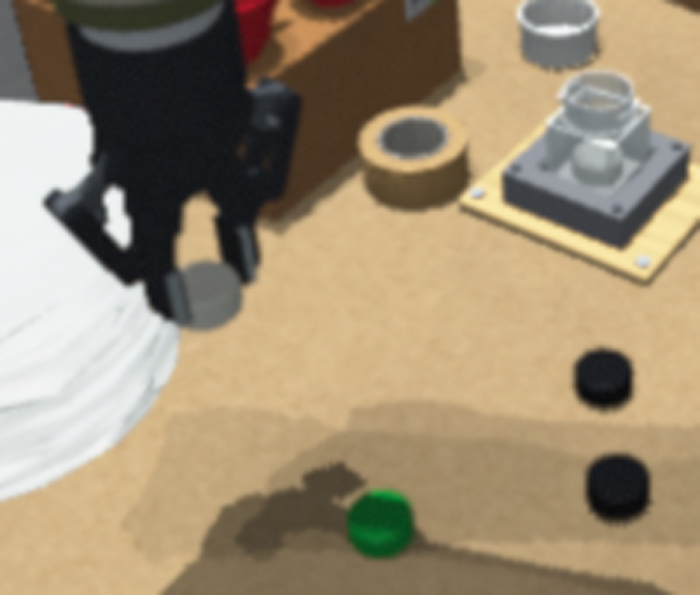

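```bash
python3 -m pendant '[[[0.1,1.2,0,0,0,-0.7,1],[0.2,2.5,0,0,0,-1.4,1],[0.3,3.8,0,0,0,-2.1,1],[0.4,5.1,0,0,0,-2.9,1],[0.5,6.4,0,0,0,-3.7,1],[0.65,7.7,0,0,0,-4.5,1],[0.75,9,0,0,0,-5.2,1],[0.85,10.2,0,0,0,-5.9,1],[0.97,11.38,0,0,-0.05,-6.65,1],[0.97,11.38,0,0,-0.05,-6.65,1]]]';python3 go.py .5018 .05 .12 -60
```

```text
time: 55.55
eef_pos: [0.5001, 0.0441, 0.1555]
eef_rot: [3.036, 0.805, -0.006]
contact_force: [-0.0, 0.6, -0.4]
finger_gap: 0.0346
[ 0.151 -0.142  1.182] [ 0.001  0.039 -0.051]
```

```bash
python3 -m pendant '[[[0.15,-0.14,0,0,0.04,0,1],[0.15,-0.14,0,0,0.04,0,1],[0.15,-0.14,0,0,0.04,0,1],[0.15,-0.14,0.3,0,0.04,0,1],[0.15,-0.14,0.6,0,0.04,0,1],[0.15,-0.14,0.9,0,0.04,0,1],[0.15,-0.14,1.18,0,0.04,0,1],[0.15,-0.14,1.18,0,0.04,0,1],[0.15,-0.14,1.18,0,0.04,0,1],[0.15,-0.14,1.18,0,0.04,0,1]]]';python3 go.py .5018 .05 .101 -60;  python3 - <<'E'
from h import *
a=shot('side','s26'); cv2.imwrite('pics/c34.png',cv2.resize(a[160:235,280:360],(600,562),interpolation=2))
E
```

```text
time: 56.55
eef_pos: [0.5019, 0.0499, 0.1202]
eef_rot: [3.037, 0.805, 0.001]
contact_force: [0.2, -0.2, -0.6]
finger_gap: 0.0344
[-0.002 -0.005  0.64 ] [ 0.002 -0.003 -0.052]
```

View pics/c34.png

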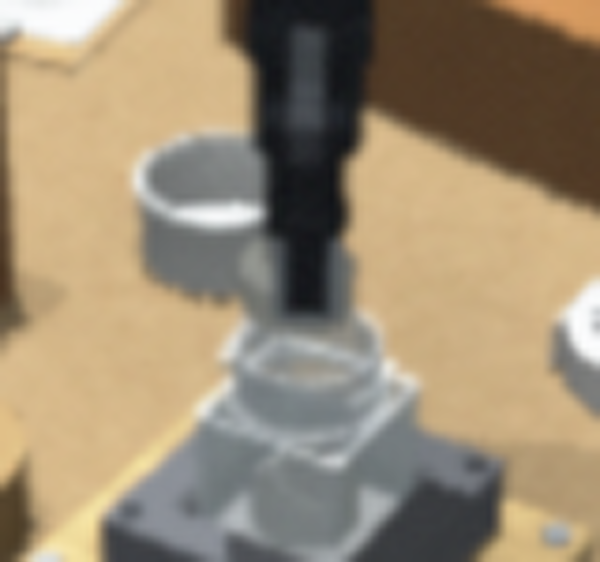

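```bash
python3 - <<'E'
from tab import *
a=cv2.imread('pics/s26.png')
s=manip.read_state();T=np.array(s['eef_pos']); tx=R.from_rotvec(s['eef_rot']).as_matrix()[:,0]
c=cv2.resize(a[185:215,300:345],None,fx=16,fy=16,interpolation=cv2.INTER_CUBIC)
for o,col in((0,(0,0,255)),(.004,(0,255,0))):
    H=cv2.convexHull(proj('side',cyl((T+o*tx)[:2],z0=T[2]-.0096)).astype(np.float32)).reshape(-1,2)
    cv2.polylines(c,[((H-[300,185]+.5)*16).astype(np.int32)],True,col,1)
t=np.linspace(0,2*np.pi,50)
p=proj('side',np.c_[.5018+.0245*np.cos(t),.05+.0245*np.sin(t),0*t+.098]); cv2.polylines(c,[((p-[300,185]+.5)*16).astype(np.int32)],True,(255,0,0),1)
cv2.imwrite('pics/c35.png',c); print(tx)
E
```

```text
[8.68740864e-01 4.95266589e-01 5.62707167e-04]
```

View pics/c35.png

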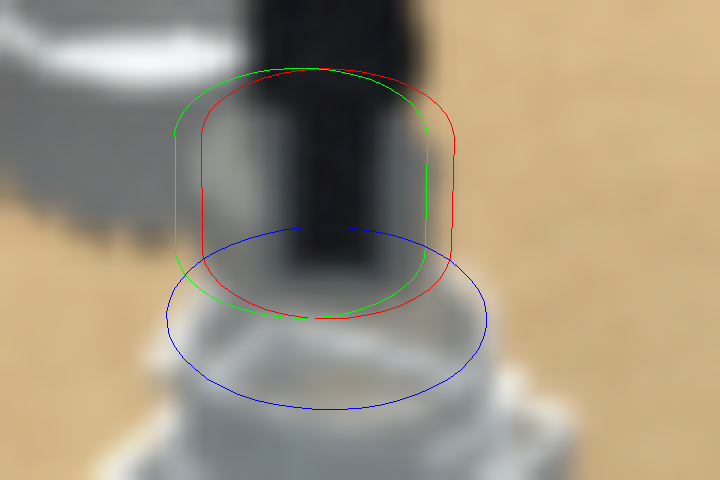

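```bash
python3 -m pendant '[[[-0.09,0,0,0,0,0,1],[-0.09,0,0.1,0,0,0,1],[-0.09,0,0.2,0,0,0,1],[-0.09,0,0.3,0,0,0,1],[-0.09,0,0.35,0,0,0,1],[-0.09,0,0.4,0,0,0,1],[-0.09,0,0.45,0,0,0,1],[-0.09,0,0.5,0,0,0,1],[-0.09,0,0.55,0,0,0,1],[-0.09,0,0.6,0,0,0,1]]]';  python3 - <<'E'
from h import *
a=shot('side','s27'); cv2.imwrite('pics/c36.png',cv2.resize(a[170:225,290:355],(650,550),interpolation=2))
E
```

```text
time: 57.6
eef_pos: [0.4996, 0.0486, 0.1022]
eef_rot: [3.037, 0.805, 0.001]
contact_force: [-0.8, 0.6, -0.6]
finger_gap: 0.0343
```

View pics/c36.png

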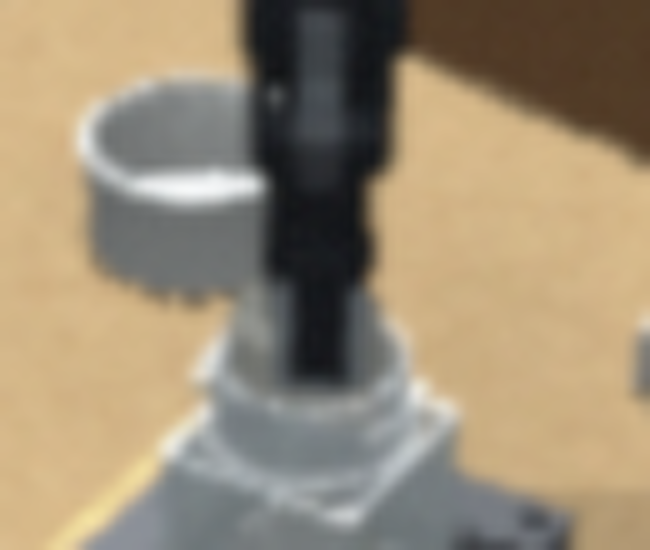

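```bash
python3 -m pendant '[[[0,0,0.05,0,0,0,1],[0,0,0.08,0,0,0,1],[0,0,0.08,0,0,0,1],[0,0,0.08,0,0,0,0.3],[0,0,0.08,0,0,0,0.2],[0,0,0.08,0,0,0,0.2],[0,0,0.08,0,0,0,0.2],[0,0,0.08,0,0,0,0.2],[0,0,0.08,0,0,0,0.2],[0,0,0.08,0,0,0,0.2]]]';python3 -m pendant '[[[0,0,-0.5,0,0,0,0],[0,0,-1,0,0,0,0],[0,0,-1.5,0,0,0,0],[0,0,-2,0,0,0,0],[0,0,-2.5,0,0,0,0],[0,0,-3,0,0,0,0],[0,0,-3,0,0,0,0],[0,0,-3,0,0,0,0],[0,0,-3,0,0,0,0],[0,0,-3,0,0,0,0]]]';python3 - <<'E'
from h import *
a=shot('side','s28'); cv2.imwrite('pics/c37.png',cv2.resize(a[185:240,290:355],(650,550),interpolation=2))
E
python3 go.py .4512 -.1201 .12 0
```

```text
time: 58.65
eef_pos: [0.4996, 0.0486, 0.0996]
eef_rot: [3.037, 0.805, 0.001]
contact_force: [0.7, -0.1, -0.2]
finger_gap: 0.0683
time: 59.65
eef_pos: [0.4991, 0.0485, 0.1889]
eef_rot: [3.037, 0.805, -0.001]
contact_force: [-1.3, 0.0, 0.5]
finger_gap: 0.0852
[-4.174  4.091  2.301] [-5.0000e-03  6.0000e-03 -1.0051e+01]
```

View pics/c37.png

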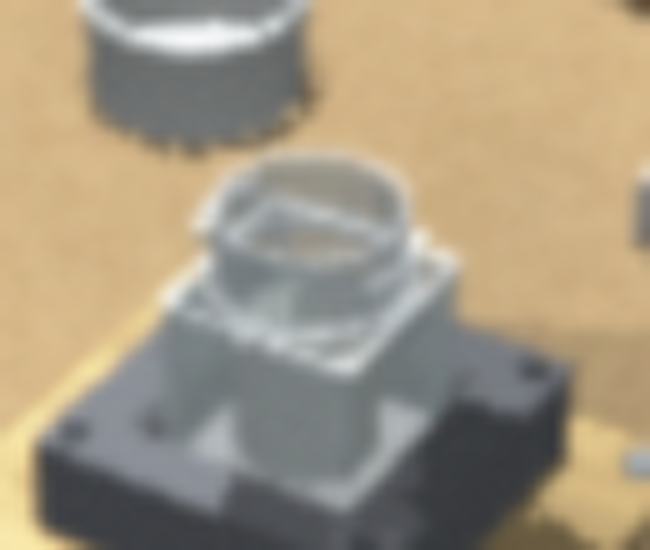

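```bash
python3 -m pendant '[[[-0.4,0.4,0,0,0,-1,0],[-0.8,0.8,0,0,0,-2,0],[-1.2,1.2,0,0,0,-3,0],[-1.6,1.6,0,0,0,-4,0],[-2,2,0,0,0,-5,0],[-2.5,2.5,0,0,0,-6.1,0],[-3,2.9,0.5,0,0,-7.2,0],[-3.5,3.4,1,0,0,-8.3,0],[-4,3.9,1.6,0,0,-9.4,0],[-4.17,4.09,2.2,0,0,-10.2,0]]]';python3 - <<'E'
from h import *
a=shot('side','s29');b=shot('top','t29');cv2.imwrite('pics/c38.png',cv2.resize(a[150:245,320:430],(660,570),interpolation=2))
for n in('side','top'):
    for t in('cap','cap_top'):
        for r in manip.place_of(n,t)[:1]:print(n,t,round(r['p'],2),np.round(r['centre'],4))
E
python3 go.py .4512 -.1201 .06 1
```

```text
time: 60.7
eef_pos: [0.4503, -0.122, 0.1221]
eef_rot: [-2.201, -2.24, 0.002]
contact_force: [0.4, 0.1, -0.0]
finger_gap: 0.0852
side cap 0.81 [ 0.4474 -0.1168  0.0025]
side cap_top 0.89 [ 0.454  -0.1173  0.0218]
top cap 0.76 [ 0.4511 -0.1197 -0.0025]
top cap_top 0.49 [ 0.4497 -0.1205  0.024 ]
[-0.023 -0.023  2.121] [ 0.001  0.002 -0.028]
```

View pics/c38.png

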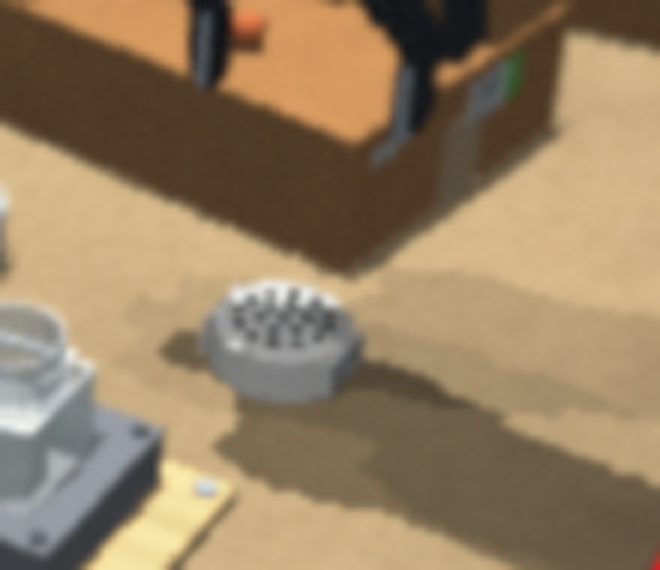

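```bash
python3 -m pendant '[[[-0.02,-0.02,0.5,0,0,0,0],[-0.02,-0.02,1,0,0,0,0],[-0.02,-0.02,1.5,0,0,0,0],[-0.02,-0.02,2,0,0,0,0],[-0.02,-0.02,2.5,0,0,0,0],[-0.02,-0.02,3,0,0,0,0],[-0.02,-0.02,3.4,0,0,0,0],[-0.02,-0.02,3.7,0,0,0,0],[-0.02,-0.02,3.9,0,0,0,0],[-0.02,-0.02,3.93,0,0,0,0]]]';python3 go.py .4512 -.1201 .004 1
```

```text
time: 62.0
eef_pos: [0.4519, -0.1194, 0.0056]
eef_rot: [2.205, 2.237, 0.0]
contact_force: [-0.2, 0.6, -0.0]
finger_gap: 0.0853
[-0.023 -0.023  0.053] [ 0.005  0.004 -0.025]
```

```bash
python3 -m pendant '[[[-0.02,-0.02,0.06,0,0,0,0],[-0.02,-0.02,0.06,0,0,0,0],[-0.02,-0.02,0.06,0,0,0,1],[-0.02,-0.02,0.06,0,0,0,1],[-0.02,-0.02,0.06,0,0,0,1],[-0.02,-0.02,0.06,0,0,0,1],[-0.02,-0.02,0.06,0,0,0,1],[-0.02,-0.02,0.06,0,0,0,1],[-0.02,-0.02,0.06,0,0,0,1],[-0.02,-0.02,0.06,0,0,0,1]]]';python3 -m pendant '[[[0,0,-0.3,0,0,0,1],[0,0,-0.6,0,0,0,1],[0,0,-1,0,0,0,1],[0,0,-1.5,0,0,0,1],[0,0,-2,0,0,0,1],[0,0,-2.7,0,0,0,1],[0,0,-3.4,0,0,0,1],[0,0,-4.1,0,0,0,1],[0,0,-4.8,0,0,0,1],[0,0,-5,0,0,0,1]]]';python3 - <<'E'
from h import *
a=shot('side','s30');cv2.imwrite('pics/c39.png',cv2.resize(a[120:245,320:430],(530,600),interpolation=2))
E
python3 go.py .5018 .05 .155 1
```

```text
time: 63.0
eef_pos: [0.4516, -0.12, 0.0049]
eef_rot: [2.204, 2.236, 0.001]
contact_force: [-0.6, 0.9, 15.6]
finger_gap: 0.0665
time: 64.0
eef_pos: [0.4519, -0.12, 0.1573]
eef_rot: [2.203, 2.233, 0.004]
contact_force: [-0.1, 0.5, -0.7]
finger_gap: 0.0664
[5.648 1.739 0.067] [ 0.048  0.017 -0.038]
```

View pics/c39.png

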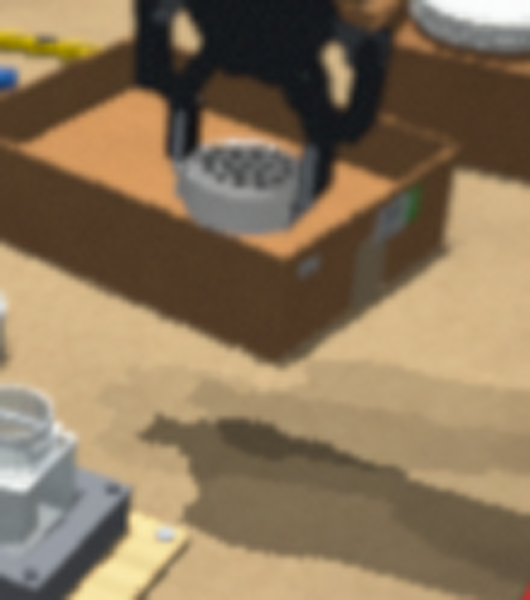

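```bash
python3 -m pendant '[[[0.6,0.2,0,0,0,0,1],[1.2,0.4,0,0,0,0,1],[1.8,0.6,0,0,0,0,1],[2.4,0.8,0,0,0,0,1],[3.1,1,0,0,0,0,1],[3.8,1.2,0,0,0,0,1],[4.5,1.4,0,0,0,0,1],[5.1,1.6,0,0.05,0,0,1],[5.65,1.74,0,0.05,0,0,1],[5.65,1.74,0,0.05,0,0,1]]]';python3 go.py .5017 .0501 .11 1
```

```text
time: 65.05
eef_pos: [0.502, 0.0525, 0.1564]
eef_rot: [2.203, 2.24, -0.001]
contact_force: [-0.5, -0.3, -1.2]
finger_gap: 0.0667
[-0.078 -0.01   1.547] [-0.005  0.005 -0.006]
```

```bash
python3 -m pendant '[[[-0.08,-0.01,0,0,0,0,1],[-0.08,-0.01,0,0,0,0,1],[-0.08,-0.01,0.3,0,0,0,1],[-0.08,-0.01,0.6,0,0,0,1],[-0.08,-0.01,0.9,0,0,0,1],[-0.08,-0.01,1.2,0,0,0,1],[-0.08,-0.01,1.4,0,0,0,1],[-0.08,-0.01,1.5,0,0,0,1],[-0.08,-0.01,1.55,0,0,0,1],[-0.08,-0.01,1.55,0,0,0,1]]]';python3 go.py .5017 .0501 .083 1;python3 - <<'E'
from h import *
a=shot('side','s31');cv2.imwrite('pics/c40.png',cv2.resize(a[160:235,275:360],(640,565),interpolation=2))
E
```

```text
time: 66.05
eef_pos: [0.5017, 0.0501, 0.1098]
eef_rot: [-2.202, -2.24, 0.001]
contact_force: [0.2, 0.3, -1.0]
finger_gap: 0.0664
[-0.001 -0.     0.894] [-0.006  0.005 -0.004]
```

View pics/c40.png

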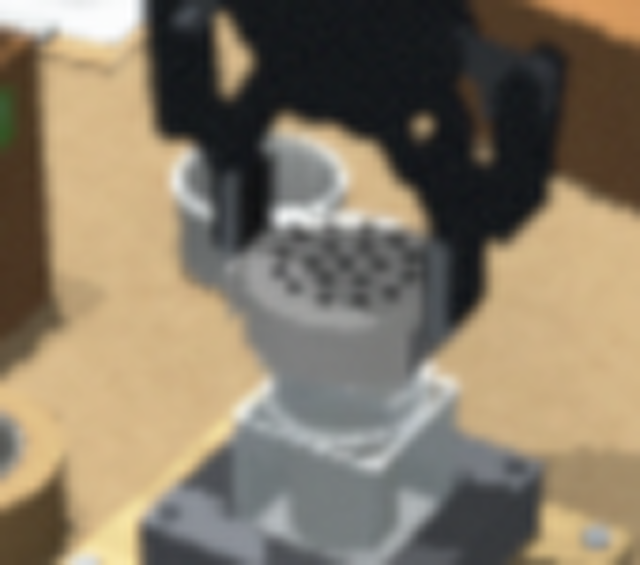

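```bash
python3 -m pendant '[[[0,0,0.05,0,0,0,1],[0,0,0.1,0,0,0,1],[0,0,0.15,0,0,0,1],[0,0,0.2,0,0,0,1],[0,0,0.25,0,0,0,1],[0,0,0.3,0,0,0,1],[0,0,0.35,0,0,0,1],[0,0,0.4,0,0,0,1],[0,0,0.45,0,0,0,1],[0,0,0.48,0,0,0,1]]]'
```

```text
time: 67.1
eef_pos: [0.5018, 0.0501, 0.0955]
eef_rot: [2.203, 2.24, -0.001]
contact_force: [-0.0, -1.0, -0.5]
finger_gap: 0.0663
```

```bash
python3 -m pendant '[[[0,0,0.04,0,0,0,1],[0,0,0.08,0,0,0,1],[0,0,0.12,0,0,0,1],[0,0,0.16,0,0,0,1],[0,0,0.2,0,0,0,1],[0,0,0.22,0,0,0,1],[0,0,0.24,0,0,0,1],[0,0,0.26,0,0,0,1],[0,0,0.28,0,0,0,1],[0,0,0.28,0,0,0,1]]]'
```

```text
time: 68.1
eef_pos: [0.5018, 0.0501, 0.087]
eef_rot: [2.203, 2.24, -0.001]
contact_force: [0.1, 0.3, -0.8]
finger_gap: 0.0662
```

Free so far. Going down to seat it.

```bash
python3 -m pendant '[[[0,0,0.03,0,0,0,1],[0,0,0.06,0,0,0,1],[0,0,0.09,0,0,0,1],[0,0,0.11,0,0,0,1],[0,0,0.13,0,0,0,1],[0,0,0.13,0,0,0,1],[0,0,0.13,0,0,0,1],[0,0,0.13,0,0,0,1],[0,0,0.13,0,0,0,1],[0,0,0.13,0,0,0,1]]]'
```

```text
time: 69.1
eef_pos: [0.5017, 0.0501, 0.0831]
eef_rot: [2.202, 2.24, -0.001]
contact_force: [-0.6, -0.5, 1.6]
finger_gap: 0.0664
```

```bash
python3 -m pendant '[[[0,0,0.02,0,0,0,1],[0,0,0.02,0,0,1.2,1],[0,0,0.02,0,0,2.4,1],[0,0,0.02,0,0,3.6,1],[0,0,0.02,0,0,4.8,1],[0,0,0.02,0,0,6,1],[0,0,0.02,0,0,7.2,1],[0,0,0.02,0,0,8.4,1],[0,0,0.02,0,0,9.6,1],[0,0,0.02,0,0,10.8,1]]]'; python3 - <<'E'
from h import *
s=manip.read_state(); print(np.round(s['joints'],2),np.round(s['torque'],2),np.degrees(np.arctan2(*R.from_rotvec(s['eef_rot']).as_matrix()[:2,1][::-1])))
a=shot('side','s32');cv2.imwrite('pics/c41.png',cv2.resize(a[160:235,275:360],(640,565),interpolation=2))
E
python3 go.py .5017 .0501 .0825 -90.6
```

```text
time: 70.1
eef_pos: [0.5022, 0.0502, 0.0831]
eef_rot: [3.061, 0.704, 0.001]
contact_force: [-0.6, -0.2, 7.8]
finger_gap: 0.0664
[-0.21  0.58 -0.01  2.22  0.01  0.34 -1.34] [-0.06  0.22  0.1 ] -64.11266232958513
[-0.019 -0.004  0.019] [ 4.000e-03 -7.000e-03  4.341e+00]
```

View pics/c41.png

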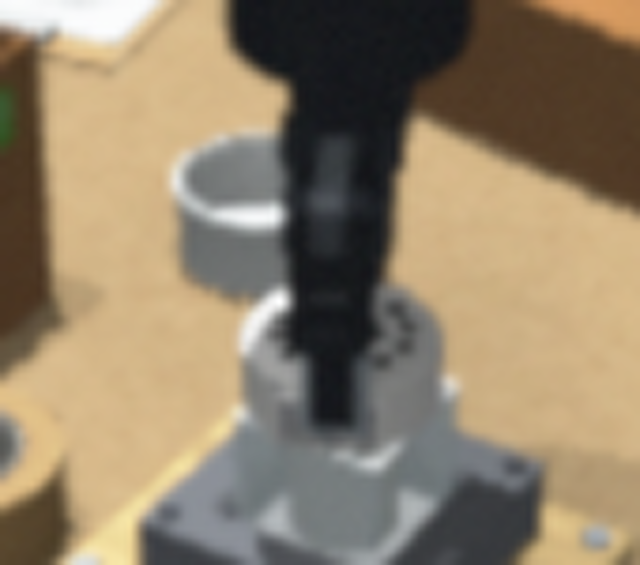

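```bash
python3 -m pendant '[[[0,0,0,0,0,0.6,1],[0,0,0,0,0,1.2,1],[0,0,0,0,0,1.8,1],[0,0,0,0,0,2.4,1],[0,0,0,0,0,3,1],[0,0,0,0,0,3.4,1],[0,0,0,0,0,3.7,1],[0,0,0,0,0,4,1],[0,0,0,0,0,4.2,1],[0,0,0,0,0,4.2,1]]]'; cat > tq.py <<'E'
from h import *
s=manip.read_state(); print(np.round(s['torque'],2),np.round(s['contact_force'],1),np.degrees(np.arctan2(*R.from_rotvec(s['eef_rot']).as_matrix()[:2,1][::-1])))
E
python3 tq.py
```

```text
time: 71.15
eef_pos: [0.5022, 0.0501, 0.0831]
eef_rot: [3.141, 0.006, 0.001]
contact_force: [-1.8, -0.6, 4.5]
finger_gap: 0.0663
[-0.13  0.36  0.01] [-1.8 -0.6  4.5] -89.79385420120128
```

```bash
python3 -m pendant '[[[0,0,0,0,0,0.1,1],[0,0,0,0,0,0.2,1],[0,0,0,0,0,0.3,1],[0,0,0,0,0,0.4,1],[0,0,0,0,0,0.5,1],[0,0,0,0,0,0.6,1],[0,0,0,0,0,0.7,1],[0,0,0,0,0,0.7,1],[0,0,0,0,0,0.7,1],[0,0,0,0,0,0.7,1]]]'; python3 tq.py
```

```text
time: 72.15
eef_pos: [0.5018, 0.0499, 0.0831]
eef_rot: [3.139, -0.11, 0.0]
contact_force: [-3.1, -1.4, 5.6]
finger_gap: 0.0662
[-0.33  0.57  0.13] [-3.1 -1.4  5.6] -94.02611093125682
```

```bash
python3 -m pendant '[[[0,0,0,0,0,0.1,1],[0,0,0,0,0,0.2,1],[0,0,0,0,0,0.3,1],[0,0,0,0,0,0.4,1],[0,0,0,0,0,0.5,1],[0,0,0,0,0,0.5,1],[0,0,0,0,0,0.5,1],[0,0,0,0,0,0.5,1],[0,0,0,0,0,0.5,1],[0,0,0,0,0,0.5,1]]]'; python3 tq.py
```

```text
time: 73.15
eef_pos: [0.5015, 0.0491, 0.0831]
eef_rot: [3.134, -0.193, -0.001]
contact_force: [-2.5, -4.2, 5.7]
finger_gap: 0.0665
[-0.84  0.55  0.43] [-2.5 -4.2  5.7] -97.04094175230935
```

The torque has risen to 0.43 Nm, so the cap is at its stop. Releasing.

```bash
python3 -m pendant '[[[0,0,0,0,0,0,0.8],[0,0,0,0,0,0,0],[0,0,0,0,0,0,0],[0,0,0,0,0,0,0],[0,0,0,0,0,0,0],[0,0,0,0,0,0,0],[0,0,0,0,0,0,0],[0,0,0,0,0,0,0],[0,0,0,0,0,0,0],[0,0,0,0,0,0,0]]]'; python3 -m pendant '[[[0,0,-0.3,0,0,0,0],[0,0,-0.6,0,0,0,0],[0,0,-1.2,0,0,0,0],[0,0,-2,0,0,0,0],[0,0,-3,0,0,0,0],[0,0,-4,0,0,0,0],[0,0,-5,0,0,0,0],[0,0,-6,0,0,0,0],[0,0,-6,0,0,0,0],[0,0,-6,0,0,0,0]]]'; python3 -c "from h import *;print(rows([.45,.3,.3],manip.read_state()['eef_rot']))"
```

```text
time: 74.15
eef_pos: [0.5015, 0.0491, 0.0831]
eef_rot: [3.134, -0.193, -0.001]
contact_force: [0.3, 0.2, -0.0]
finger_gap: 0.0853
time: 75.15
eef_pos: [0.5016, 0.0494, 0.2642]
eef_rot: [3.135, -0.193, 0.003]
contact_force: [0.3, -0.2, 0.9]
finger_gap: 0.0856
(array([-2.727, -8.078, -1.2  ]), array([0., 0., 0.]))
```

```bash
python3 -m pendant '[[[-0.4,-1.2,-0.5,0,0,0,0],[-0.8,-2.4,-1,0,0,0,0],[-1.2,-3.6,-1.2,0,0,0,0],[-1.6,-4.8,-1.2,0,0,0,0],[-2,-6,-1.2,0,0,0,0],[-2.4,-7.2,-1.2,0,0,0,0],[-2.7,-8.1,-1.2,0,0,0,0],[-2.7,-8.1,-1.2,0,0,0,0],[-2.7,-8.1,-1.2,0,0,0,0],[-2.7,-8.1,-1.2,0,0,0,0]]]'; python3 - <<'E'
from h import *
a=shot('side','s33');b=shot('top','t33');cv2.imwrite('pics/c42.png',np.hstack([cv2.resize(a[190:240,296:344],(400,420),interpolation=2),cv2.resize(b[165:228,282:342],(400,420),interpolation=2)]))
for n in('side','top'):
    for t in('cap','cap_top','jar','jar_mouth','tape','ramekin','tablet_0'):
        for r in manip.place_of(n,t)[:2]:print(n,t,round(r['p'],2),np.round(r['centre'],4))
cv2.imwrite('pics/c43.png',b)
# flat azimuth table
for az in range(60,160,10):
    t=np.radians(az); p=proj('side',[[.5015+.034*np.cos(t),.05+.034*np.sin(t),.09]])[0]; print(az,np.round((p+.5-[296,190])*[400/48,8.4]),end=' ')
E
```

```text
time: 76.15
eef_pos: [0.4509, 0.2992, 0.2993]
eef_rot: [3.134, -0.195, 0.001]
contact_force: [-0.3, 0.3, -0.6]
finger_gap: 0.0859
side cap 0.84 [0.4984 0.0503 0.0829]
side cap_top 0.97 [0.5053 0.0513 0.0992]
side cap_top 0.69 [ 6.354e-01  9.670e-02 -1.000e-04]
side jar 0.81 [0.5038 0.0477 0.0193]
side jar_mouth 0.68 [0.5039 0.0474 0.1005]
side tape 0.59 [6.34e-01 9.86e-02 3.00e-04]
side ramekin 0.77 [ 0.6384 -0.1079 -0.0035]
side tablet_0 0.89 [0.4511 0.3703 0.0019]
side tablet_0 0.81 [0.3993 0.2089 0.0004]
top cap 0.94 [0.501  0.0445 0.0781]
top cap_top 0.95 [0.5029 0.0481 0.1018]
top jar 0.5 [0.4996 0.0523 0.0162]
top jar 0.27 [0.4988 0.0501 0.019 ]
top jar_mouth 0.73 [ 0.5768 -0.3384  0.0439]
top jar_mouth 0.38 [0.5013 0.0488 0.0993]
top tape 0.93 [ 0.6323  0.1026 -0.0016]
top ramekin 0.65 [ 0.5752 -0.3399  0.0416]
top ramekin 0.57 [ 0.6371 -0.1068 -0.0034]
top tablet_0 0.52 [0.5013 0.0498 0.0152]
top tablet_0 0.51 [ 0.4019  0.2091 -0.0007]
60 [102. 179.] 70 [113. 189.] 80 [127. 198.] 90 [143. 205.] 100 [162. 211.] 110 [182. 214.] 120 [202. 216.] 130 [223. 215.] 140 [243. 212.] 150 [261. 207.]
```

View pics/c42.png

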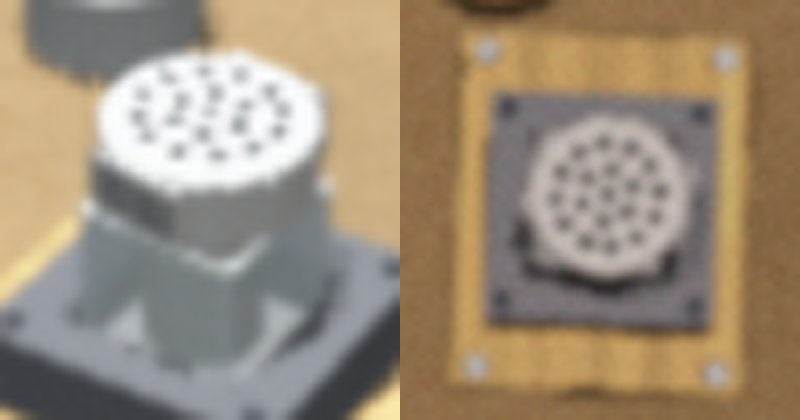

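View pics/c43.png

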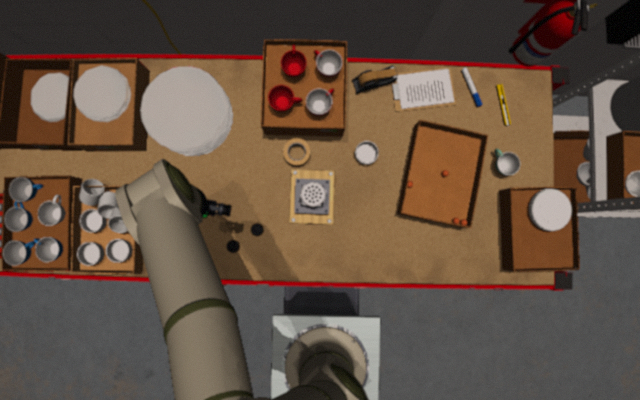

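```bash
python3 - <<'E'
from tab import *
o=[]
for n,f,(u,v) in(('side','s33',(296,190)),('top','t33',(290,172))):
    a=cv2.imread(f'pics/{f}.png'); k=8 if n=='side' else 8
    c=cv2.resize(a[v:v+50,u:u+48],None,fx=k,fy=k,interpolation=cv2.INTER_CUBIC)
    H=cv2.convexHull(proj(n,cyl([.5015,.0498],r=.0335,h=.0245,z0=.078)).astype(np.float32)).reshape(-1,2)
    cv2.polylines(c,[((H-[u,v]+.5)*k).astype(np.int32)],True,(0,0,255),1)
    t=np.linspace(0,6.283,50);H=proj(n,np.c_[.5015+.019*np.cos(t),.0498+.019*np.sin(t),0*t+.023]);H2=proj(n,np.c_[.5015+.019*np.cos(t),.0498+.019*np.sin(t),0*t+.063])
    if n=='side':
        for h in(H,H2): cv2.polylines(c,[((h-[u,v]+.5)*k).astype(np.int32)],True,(0,255,0),1)
    o.append(c)
cv2.imwrite('pics/c44.png',np.hstack(o))
E
```

```text
(no output)
```

View pics/c44.png

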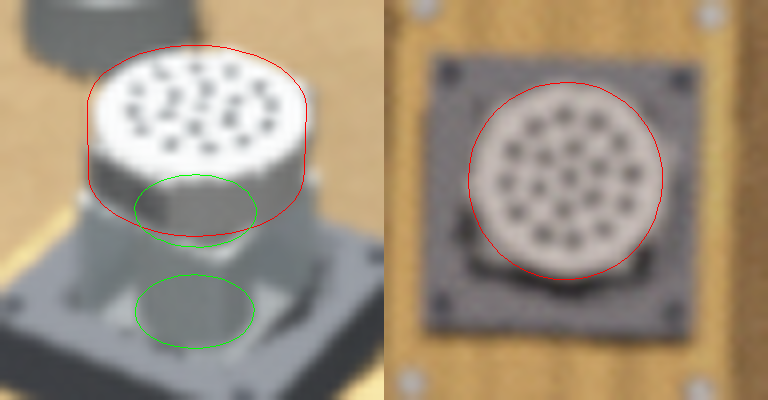

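```bash
python3 -c "
from plant import manip
print(manip.finish_job())"
```

```text
the job is handed in; nothing more can be done
None
```

I recharged the jar, closed it and handed the job in at about 76 s; no verdict is reported.

**What I did**
- I unscrewed the cap and laid it aside about 0.18 m from the jar.
- I tipped all four spent balls into the carton. They jammed at the neck even with the jar tipped well past horizontal, and a roll-shake freed them.
- I stood the jar back in the pocket and loaded both white tablets. One was knocked about 3 cm aside while the arm was elsewhere, so I found it again before gripping it.
- I put the cap back on and turned it right until the torque rose to 0.43 Nm, then backed the arm away, open and touching nothing.

**Last checks**
- All four balls show in the carton.
- The two tablets looked flat and stacked through the jar wall before capping.
- The cap looks level and its top is at the same picture height as at the start. The networks put it at the right spot to within their few millimetres.
- The tape and ramekin read where they were at the start.

**Where readings disagreed**
- The gripper stopped about 6° past my estimate of the closed angle. Most of that is probably the jar turning in the pocket's clearance. The cap-to-jar angle should still be inside 0.2 rad, but I could not measure it directly.
- My projected outlines sit up to 2 mm off the side picture, which matches the calibration error.
- In the last top picture, single network reports put a jar mouth and a ramekin inside the carton; the picture shows only balls there.

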